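Refit the wear jaws of a drain-cleaner feed unit

TASK

Refit the drain-cleaner feed unit on the kitchen counter: set every loose grooved steel wear jaw upright, flat and fully home in a pocket of the bed (one to a pocket, any pockets, groove up), then turn all three retaining knobs clockwise to their end stops so that their tabs lie over the pockets, even over one left empty. Then wind the crank clockwise until it comes up against its stop, a little over one turn; leave the other things on the counter where they are.

Things in the scene. Friction and masses are not known exactly. Their poses are not given: they have to be found in the camera images.
- jaw1: grooved steel wear jaw, a block 44 (its x) x 30 (its y) x 30 mm tall, about 0.26 kg, with a cable groove 12 mm wide and 6 mm deep along its top, parallel to its x; origin at the centre of its underside, z up. All jaws are alike; two or three are on the counter (None if absent). It starts standing upright on the counter, at any of three spots in front of the feed unit. A half turn about z makes no difference
- jaw2: grooved steel wear jaw, a block 44 (its x) x 30 (its y) x 30 mm tall, about 0.26 kg, with a cable groove 12 mm wide and 6 mm deep along its top, parallel to its x; origin at the centre of its underside, z up. All jaws are alike; two or three are on the counter (None if absent). It starts standing upright on the counter, at any of three spots in front of the feed unit. A half turn about z makes no difference
- jaw3: grooved steel wear jaw, a block 44 (its x) x 30 (its y) x 30 mm tall, about 0.26 kg, with a cable groove 12 mm wide and 6 mm deep along its top, parallel to its x; origin at the centre of its underside, z up. All jaws are alike; two or three are on the counter (None if absent). It starts standing upright on the counter, at any of three spots in front of the feed unit. A half turn about z makes no difference
- feed_unit: fixed feed unit, 130 mm (its x, away from the robot) x 450 mm (its y, to the left); origin on the counter. Right: grey bed, top 24 mm above the counter, three jaw pockets along y, 95 mm apart, each with a knob 60 mm behind (+x) it. Left: red gearbox 44 mm high with the crank. A fixed kettle, bottle and carton, up to 240 mm tall, stand close behind the unit
- pocket1 (a point): centre of the floor of pocket 1 (rightmost). The pocket is a rectangle 47 (its x) x 33 mm (its y), 14 mm deep, floor 10 mm above the counter, slightly chamfered mouth; a jaw in it stands 16 mm above the bed. Axes as feed_unit, z up. Any jaw fits any pocket
- pocket2 (a point): centre of the floor of pocket 2 (middle). The pocket is a rectangle 47 (its x) x 33 mm (its y), 14 mm deep, floor 10 mm above the counter, slightly chamfered mouth; a jaw in it stands 16 mm above the bed. Axes as feed_unit, z up. Any jaw fits any pocket
- pocket3 (a point): centre of the floor of pocket 3 (left). The pocket is a rectangle 47 (its x) x 33 mm (its y), 14 mm deep, floor 10 mm above the counter, slightly chamfered mouth; a jaw in it stands 16 mm above the bed. Axes as feed_unit, z up. Any jaw fits any pocket
- knob1_grip (a point): on the vertical axis of the captive retaining knob behind pocket 1, 69 mm above the counter: the point to grip. The grip is an upright black bar 40 mm long (its x), 14 mm thick (its y), from 50 to 84 mm above the counter. Below it a steel tab 4 mm thick and 14 mm wide, top at 47 mm above the counter, reaches 52 mm from the axis along the point's +x and clears a seated jaw by 3 mm
- knob1 (a joint): turn of knob 1, rad, grows clockwise seen from above; starts between 0 and 0.5 with the tab off to the right or behind, end stop at 2.4 where the tab points straight at its pocket (-x of the unit) and lies over the jaw. Friction 0.1 N m, stays where left
- knob2_grip (a point): on the vertical axis of the captive retaining knob behind pocket 2, 69 mm above the counter: the point to grip. The grip is an upright black bar 40 mm long (its x), 14 mm thick (its y), from 50 to 84 mm above the counter. Below it a steel tab 4 mm thick and 14 mm wide, top at 47 mm above the counter, reaches 52 mm from the axis along the point's +x and clears a seated jaw by 3 mm
- knob2 (a joint): turn of knob 2, rad, grows clockwise seen from above; starts between 0 and 0.5 with the tab off to the right or behind, end stop at 2.4 where the tab points straight at its pocket (-x of the unit) and lies over the jaw. Friction 0.1 N m, stays where left
- knob3_grip (a point): on the vertical axis of the captive retaining knob behind pocket 3, 69 mm above the counter: the point to grip. The grip is an upright black bar 40 mm long (its x), 14 mm thick (its y), from 50 to 84 mm above the counter. Below it a steel tab 4 mm thick and 14 mm wide, top at 47 mm above the counter, reaches 52 mm from the axis along the point's +x and clears a seated jaw by 3 mm
- knob3 (a joint): turn of knob 3, rad, grows clockwise seen from above; starts between 0 and 0.5 with the tab off to the right or behind, end stop at 2.4 where the tab points straight at its pocket (-x of the unit) and lies over the jaw. Friction 0.1 N m, stays where left
- crank_axis (a point): point on the vertical axis of the crank, at the height of the middle of the grip, 90 mm above the counter; fixed to feed_unit
- crank_grip (a point): middle of the crank's free-spinning upright cylindrical grip, 22 mm diameter, 48 mm tall (64 to 112 mm above the counter), black, 55 mm from the crank axis; the arm under it is 8 mm thick, 18 mm wide, its top at 62 mm above the counter
- crank (a joint): turn of the crank, rad, grows clockwise seen from above; starts between 0 and 1.4, end stop at 7.85 (1.03 to 1.25 turns of travel). At 0 the grip lies 0.7 rad anticlockwise of the unit's +y direction, at the stop 0.87 rad clockwise of +y. Friction 0.1 N m, stays where left
- coupling: white pipe coupling, ring 38 mm diameter, 36 mm tall, standing among the jaws; origin at its underside or middle. A bystander: leave it alone
- paste: small white jar, 38 mm diameter, 45 mm tall, standing among the jaws; origin at its underside or middle. A bystander: leave it alone
- wrench: open wrench, some 180 mm long, lying flat at the left; origin at its underside or middle. A bystander: leave it alone
- mug: white mug, 80 mm diameter, 90 mm tall, at the right; origin at its underside or middle. A bystander: leave it alone
Mind the look-alikes: they are no part of the job. Leave any blue or orange look-alike of the jaw3 alone.

How it is judged:
On the way, in this order (a step that is already met when the one before it is completed fails the run):
1. every jaw present is seated flat and square in a pocket (((horizontal distance between jaw1 and pocket1 below 0.004 m and z of jaw1 in the frame of pocket1 below 0.002 m and angle between the x axis of jaw1 and the x axis of pocket1, either way round below 0.12 rad and angle between jaw1's own z axis and vertical below 0.06 rad) or (horizontal distance between jaw1 and pocket2 below 0.004 m and z of jaw1 in the frame of pocket2 below 0.002 m and angle between the x axis of jaw1 and the x axis of pocket2, either way round below 0.12 rad and angle between jaw1's own z axis and vertical below 0.06 rad) or (horizontal distance between jaw1 and pocket3 below 0.004 m and z of jaw1 in the frame of pocket3 below 0.002 m and angle between the x axis of jaw1 and the x axis of pocket3, either way round below 0.12 rad and angle between jaw1's own z axis and vertical below 0.06 rad)) and ((horizontal distance between jaw2 and pocket1 below 0.004 m and z of jaw2 in the frame of pocket1 below 0.002 m and angle between the x axis of jaw2 and the x axis of pocket1, either way round below 0.12 rad and angle between jaw2's own z axis and vertical below 0.06 rad) or (horizontal distance between jaw2 and pocket2 below 0.004 m and z of jaw2 in the frame of pocket2 below 0.002 m and angle between the x axis of jaw2 and the x axis of pocket2, either way round below 0.12 rad and angle between jaw2's own z axis and vertical below 0.06 rad) or (horizontal distance between jaw2 and pocket3 below 0.004 m and z of jaw2 in the frame of pocket3 below 0.002 m and angle between the x axis of jaw2 and the x axis of pocket3, either way round below 0.12 rad and angle between jaw2's own z axis and vertical below 0.06 rad)) and ((horizontal distance between jaw3 and pocket1 below 0.004 m and z of jaw3 in the frame of pocket1 below 0.002 m and angle between the x axis of jaw3 and the x axis of pocket1, either way round below 0.12 rad and angle between jaw3's own z axis and vertical below 0.06 rad) or (horizontal distance between jaw3 and pocket2 below 0.004 m and z of jaw3 in the frame of pocket2 below 0.002 m and angle between the x axis of jaw3 and the x axis of pocket2, either way round below 0.12 rad and angle between jaw3's own z axis and vertical below 0.06 rad) or (horizontal distance between jaw3 and pocket3 below 0.004 m and z of jaw3 in the frame of pocket3 below 0.002 m and angle between the x axis of jaw3 and the x axis of pocket3, either way round below 0.12 rad and angle between jaw3's own z axis and vertical below 0.06 rad))), for 0.2 s.
2. all three knobs are turned clockwise to their end stops, the jaws still seated (all of step 1 and value of joint each of knob1, knob2, knob3 above 2.33 rad), for 0.2 s.
3. the crank is wound clockwise to its stop (value of joint crank above 7.7 rad), for 0.2 s.
At the end, for the whole second after the job is handed in: Every jaw present stands in a pocket, groove up, within 4 mm of its centre, its underside within 2 mm of the floor, square within 0.12 rad, level within 0.06 rad and at rest; all three knobs are past 2.33 rad (stop at 2.4) and the crank past 7.7 rad (stop at 7.85) (all of step 2 and value of joint crank above 7.7 rad and linear speed of each of jaw1, jaw2, jaw3 below 0.02 m/s); the robot touches nothing.
It fails at once if another thing on the counter is knocked over or pushed more than 5 cm away (distance of any of coupling, paste, wrench, mug from where it was at the start of the episode above 0.05 m or angle between any of coupling, paste, mug's own z axis and vertical above 0.5 rad).
Of jaw1, jaw2, jaw3 only 2 to 3 are there at a start; the rules pass over those that are not, and their reading is None.
At some moment in a run one of jaw1, jaw2, jaw3 may be knocked a few centimetres aside while the robot is not near it.
Once in a run the grip may slacken for a moment while it holds something.
It also fails if it takes over 210 s, if anything falls off the work surface, if the arm or the gripper's body presses on something with over 40 N, if the wrist force passes 120 N, or if a joint passes its speed limit or range.

ROBOT

A 6-joint arm with a two-finger parallel gripper is mounted at the origin on the work surface. World frame = base frame: x ahead of the robot, y to its left, z up, the work surface at z = 0. Lengths are in m, angles in rad, forces in N, time in s.
With the tool pointing down it reaches from about 0.225 to 0.875 m from the base axis. Payload 3.4 kg.
Tool frame: the origin (TCP) lies between the finger pads; the fingertips stand 11 mm ahead of it and the grasp point (between the pads) lies 8 mm behind it; z points along the fingers, y is the line along which they close (so a half turn about z gives the same grasp; the last joint's range is limited). The gripper opens to 85 mm and grips with 20 to 120 N. Pads are 22 mm wide; open, the fingers measure 114 mm over their backs; the gripper's body (76 mm by 85 mm) begins 54 mm behind the grasp point. The pads swing forward as they close: fully open they stand 13 mm farther back than shut.
Start: joints at [-0.121, 0.276, 1.505, -0, 1.361, -0.121], TCP at [0.575, -0, 0.242] pointing down, gripper open.
Joint ranges: [-2.89, 2.89], [-0.75, 2.08], [0.22, 2.7], [-1.18, 4.32], [0.11, 2.71], [-2.7, 2.7]. Speed limits (rad/s): [2.57, 2.57, 3.14, 3.14, 3.14, 3.14].

INTERFACE

Orientations are given as a unit quaternion [w, x, y, z].
In Python, from rig import manip, imaging gives the robot as it stands. The module is installed in compiled form; this text tells all that it offers.
- The arm moves only by the tool jog_arm, never from a script. Its argument "deltas" is one flat list of numbers, 7 for each row, row after row: the turn, a rotation vector about the world's x, y, z in degrees, then the shift along the world's x, y, z in mm, then the opening, from 0 (shut) to 1 (fully open). In form: [ax, ay, az, tx, ty, tz, gripper, ax, ay, az, tx, ty, tz, gripper, ...]. A call has 1 to 20 rows; each row is the pose to reach, as a shift and turn from the pose commanded when the call began; what a row does not reach only later rows make up. A row lasts 1/10 s, in which the tool goes at most 50 mm and 8.59 degrees, less where a joint would pass 70% of its speed; a pose out of reach is approached as far as the arm can. A call with a gripper value outside its range is refused whole. The fingers move at their own pace and stop on an object; "grip_force" is the grip in N (left out, the last holds). Time passes only in rows, so rows that repeat a pose let the fingers close. It gives the time, the measured TCP pose, the force, the opening and the grip force at its end, in the units of the state.
- manip.get_state(): the state, without advancing time (a new reading comes with each control period).
- imaging.get_image(name): name is "scene" or "side" or "wrist"; returns the picture (400x640x3 uint8, blue, green, red); there is no depth.
- imaging.calibration(name): a dict with "mtx" (3x3 intrinsics, pixels), "cam_to_world" (4x4, takes a point from camera to world coordinates). Camera axes: x right, y down, z forward; pixel columns grow to the right and rows downward; lengths in m; the calibration is good to about 2 mm. A picture is of the moment at which its call begins: read the wrist's pose just before it. calibration takes no time and is no camera call; for the wrist camera it gives the pose at the moment of the call.
- manip.sign_off(): hands the job in; it is judged then, once.
The state is a dict: "clock": time; "qpos": joint angles; "qd": joint speeds; "effort": joint torques, N m; "position": TCP position; "ee_rot": TCP orientation; "contact_force": force on the tool from outside, world axes, zero at the start; "moment": the same for the moment, N m; "width": finger opening in m; "gripper_force": force on a finger pad.
Only numpy, scipy, OpenCV 4.12 (cv2) and the standard library are available. Lean on these libraries where they do the work, as an engineer would, in place of code of your own. Each camera call takes 0.05 s, during which the arm holds its last target. There are 200 camera calls.

## Working session

There is one attempt and no reset: what is moved stays moved. The work goes in short steps, Python scripts to look and compute and a tool call to move; the robot and the scene stay as the last step left them, time stands still between calls to the robot, and variables do not carry over. Pictures are saved under pics/ and viewed, at most 14 in all, crops included, and the job is handed in when it is done.

Besides the shell and the picture viewer there is one more tool, called after "Emit:" as name(argument=value, ...) on one line, values as JSON. jog_arm: Moves the arm, as the interface text tells. Its arguments: {"type":"object","properties":{"deltas":{"type":"array"},"grip_force":{"type":"number"}},"required":["deltas"]}

```bash
mkdir -p pics
cat > h.py <<'E'
import numpy as np, cv2
from rig import manip, imaging
def ray(n,u,v,z,c=None):
    c=c or imaging.calibration(n); M=np.array(c["cam_to_world"]); K=np.array(c["mtx"])
    d=M[:3,:3]@np.linalg.solve(K,[u,v,1.]); o=M[:3,3]
    return o+d*(z-o[2])/d[2]
def proj(n,p,c=None):
    c=c or imaging.calibration(n); M=np.array(c["cam_to_world"]); K=np.array(c["mtx"])
    q=K@(M[:3,:3].T@(np.array(p,float)-M[:3,3])); return q[:2]/q[2]
E
python3 - <<'E'
from h import *
s=manip.get_state(); print(s)
for n in("scene","side","wrist"):
    c=imaging.calibration(n); print(n,np.round(c["mtx"],1).tolist(),np.round(c["cam_to_world"],3).tolist())
    cv2.imwrite(f"pics/{n}0.png",imaging.get_image(n))
E
```

```text
{'clock': 0.0, 'qpos': array([-1.20988302e-01,  2.76614305e-01,  1.50617342e+00, -2.15716653e-05,
        1.36070154e+00, -1.21016560e-01]), 'qd': array([ 0.00035604, -0.00028638, -0.00032632,  0.00051959, -0.00087891,
        0.00104158]), 'effort': array([ 6.20495921e-04, -4.16768074e+01, -2.45808578e+01, -1.52056768e-04,
        1.11346930e-02,  1.69860516e-05]), 'position': array([5.74471849e-01, 5.80381412e-05, 2.41412636e-01]), 'ee_rot': array([-7.40089935e-04,  7.07094875e-01,  7.07118051e-01, -5.93014096e-04]), 'contact_force': array([-0.35883728,  0.66303997,  0.58749227]), 'moment': array([ 0.01051079, -0.02575658,  0.00576623]), 'gripper_force': 0.0, 'width': 0.08527937074202087}
scene [[452.3, 0.0, 320.1], [0.0, 452.3, 194.4], [0.0, 0.0, 1.0]] [[0.453, 0.69, -0.565, 1.139], [0.892, -0.349, 0.289, -0.325], [0.002, -0.634, -0.773, 0.952], [0.0, 0.0, 0.0, 1.0]]
side [[364.2, 0.0, 317.7], [0.0, 364.2, 192.1], [0.0, 0.0, 1.0]] [[-0.997, -0.028, 0.069, 0.411], [-0.072, 0.567, -0.821, 0.756], [-0.016, -0.823, -0.567, 0.595], [0.0, 0.0, 0.0, 1.0]]
wrist [[338.4, 0.0, 316.7], [0.0, 338.4, 200.4], [0.0, 0.0, 1.0]] [[1.0, 0.0, -0.001, 0.575], [0.0, -0.962, -0.274, 0.07], [-0.001, 0.274, -0.962, 0.372], [0.0, 0.0, 0.0, 1.0]]
```

View pics/scene0.png

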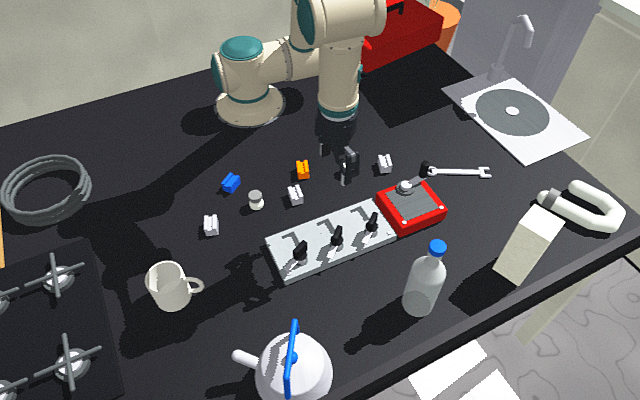

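View pics/side0.png

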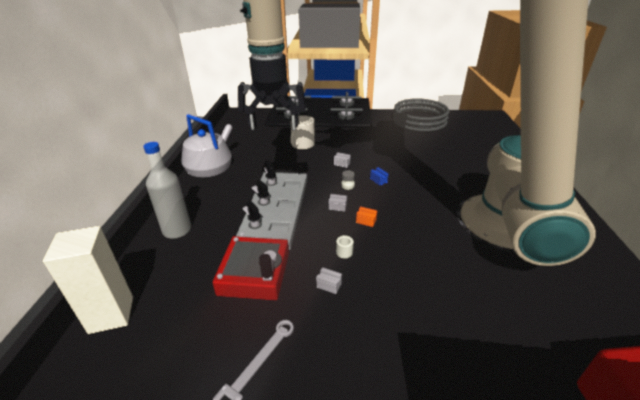

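View pics/wrist0.png

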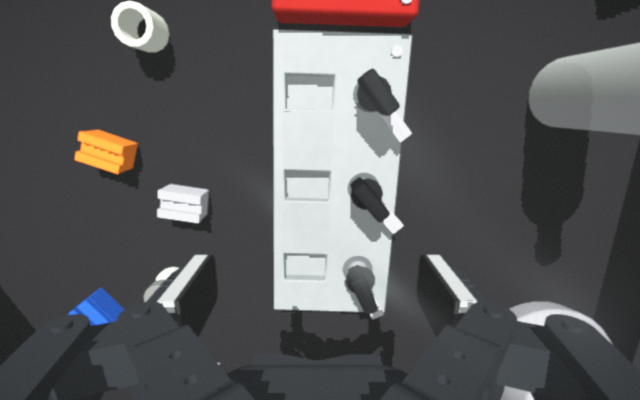

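The scene picture shows three white/steel grooved jaws at (211,225), (295,195), (385,163). The blue (231,183) and orange (303,168) blocks are look-alikes, the jar is at (256,200), and the coupling is under the gripper. The wrist picture shows the pockets at (309,92), (307,185), (305,265) and one jaw at (183,203).

Run:
```python
from h import *
w=cv2.imread("pics/wrist0.png")
for nm,p,z in[("bedFL",(274,31),.024),("bedFR",(275,309),.024),("bedBR",(387,311),.024),("bedBL",(410,35),.024),("p3",(309,92),.02),("p2",(307,185),.02),("p1",(305,265),.02),("jawmid",(183,195),.03),("coupl",(130,20),.036),("orange",(108,143),.03),("k3",(376,80),.084),("k2",(366,183),.084),("k1",(356,275),.084)]:
    print(nm,np.round(ray("wrist",*p,z),4))
for nm,p,z in[("jR",(211,221),.03),("jM",(295,191),.03),("jL",(385,158),.03),("blue",(231,180),.03),("orange",(303,164),.03),("jar",(256,193),.045),("bedNear R",(279,280),.024),("bedFrontR",(265,238),.024),("crankaxis",(404,186),.06),("crankgrip",(425,164),.112),("mug",(166,268),.09),("wr",(430,170),0),("wr2",(488,172),0)]:
    print(nm,np.round(ray("scene",*p,z),4))
for nm,p,z in[("jR",(342,155),.03),("jM",(338,198),.03),("jL",(329,272),.03),("coupl",(345,239),.036),("cgrip",(268,253),.112)]:
    print("side",nm,np.round(ray("side",*p,z),4))
s=cv2.imread("pics/scene0.png")[130:250,180:440]
cv2.imwrite("pics/crop0.png",cv2.resize(s,None,fx=3,fy=3,interpolation=cv2.INTER_CUBIC))
```

```text
bedFL [0.5351 0.1356 0.024 ]
bedFR [ 0.526  -0.1626  0.024 ]
bedBR [ 0.6581 -0.1652  0.024 ]
bedBL [0.6628 0.1321 0.024 ]
p3 [0.5675 0.0812 0.02  ]
p2 [ 0.5647 -0.0136  0.02  ]
p1 [ 0.5617 -0.1076  0.02  ]
jawmid [ 0.435 -0.022  0.03 ]
coupl [0.4074 0.1423 0.036 ]
orange [0.3655 0.0321 0.03  ]
k3 [0.6229 0.0883 0.084 ]
k2 [0.6182 0.0033 0.084 ]
k1 [ 0.6123 -0.0858  0.084 ]
jR [ 0.4197 -0.265   0.03  ]
jM [ 0.426  -0.0354  0.03  ]
jL [0.4306 0.2424 0.03  ]
blue [ 0.3127 -0.1735  0.03  ]
orange [0.3471 0.0259 0.03  ]
jar [ 0.398  -0.1333  0.045 ]
bedNear R [ 0.646  -0.1783  0.024 ]
bedFrontR [ 0.5244 -0.1626  0.024 ]
crankaxis [0.5613 0.2142 0.06  ]
crankgrip [0.5576 0.2714 0.112 ]
mug [ 0.5434 -0.396   0.09  ]
wr [ 0.5057  0.35   -0.    ]
wr2 [0.5864 0.4925 0.    ]
side jR [ 0.4165 -0.2729  0.03  ]
side jM [ 0.423  -0.0354  0.03  ]
side jL [0.4345 0.2295 0.03  ]
side coupl [0.4027 0.1328 0.036 ]
side cgrip [0.5481 0.2648 0.112 ]
```

View pics/crop0.png

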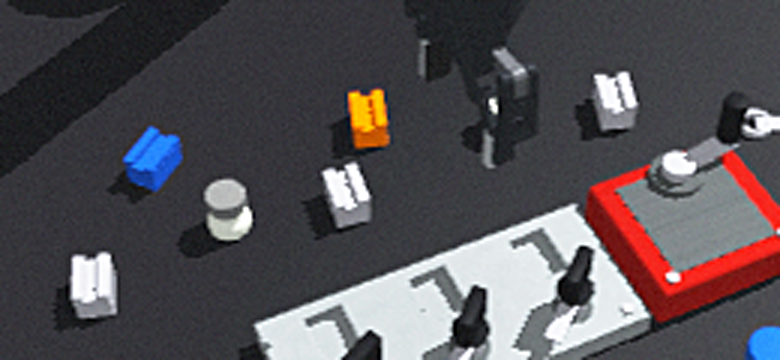

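The crop confirms that the three white grooved blocks, at crop pixels (93,285), (345,195), (614,100), are the jaws. The blue and orange ones are look-alikes. I'll start with the middle jaw.

Emit:
jog_arm(deltas=[0,0,90,-145,-20,-60,1,0,0,90,-145,-20,-60,1,0,0,90,-145,-20,-60,1,0,0,90,-145,-20,-60,1,0,0,90,-145,-20,-60,1,0,0,90,-145,-20,-60,1,0,0,90,-145,-20,-60,1,0,0,90,-145,-20,-60,1,0,0,90,-145,-20,-60,1,0,0,90,-145,-20,-60,1,0,0,90,-145,-20,-60,1,0,0,90,-145,-20,-60,1,0,0,90,-145,-20,-60,1])

```text
clock: 1.45
position: [0.4299, -0.02, 0.1822]
ee_rot: [-0.0, 0.001, 1.0, 0.0]
contact_force: [0.1, -0.9, 0.8]
width: 0.0857
gripper_force: 0.0
```

Run:
```python
from h import *
s=manip.get_state(); c=imaging.calibration("wrist"); print(s["position"],s["ee_rot"],s["qpos"]); print(np.round(c["cam_to_world"],3))
cv2.imwrite("pics/w1.png",imaging.get_image("wrist"))
```

```text
[ 0.42986551 -0.01998848  0.18219476] [-1.78534867e-04  8.05668162e-04  9.99999656e-01  7.79865619e-05] [-2.08510632e-01  1.03891030e-01  1.88843863e+00  8.65506206e-05
  1.14964456e+00 -1.77773102e+00]
[[ 0.002  0.962  0.274  0.361]
 [ 1.    -0.001 -0.001 -0.02 ]
 [-0.     0.274 -0.962  0.313]
 [ 0.     0.     0.     1.   ]]
```

View pics/w1.png

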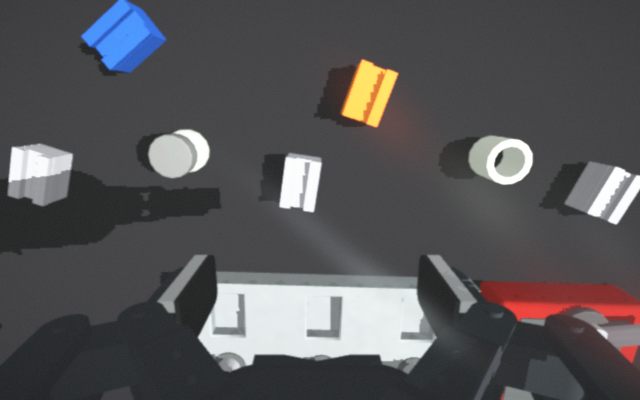

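```bash
cat >> h.py <<'E'
def blobs(img,lo=120,amin=300,c=None,z=.03,n="wrist",roi=None):
    hsv=cv2.cvtColor(img,cv2.COLOR_BGR2HSV)
    m=((hsv[...,2]>lo)&(hsv[...,1]<60)).astype(np.uint8)*255
    m=cv2.morphologyEx(m,cv2.MORPH_CLOSE,np.ones((5,5)))
    out=[]
    for k in cv2.findContours(m,cv2.RETR_EXTERNAL,cv2.CHAIN_APPROX_NONE)[0]:
        if cv2.contourArea(k)<amin: continue
        x=k[:,0,:].mean(0)
        if roi and not(roi[0]<x[0]<roi[1] and roi[2]<x[1]<roi[3]): continue
        P=np.array([ray(n,u,v,z,c)[:2] for u,v in k[:,0,:]])
        (cx,cy),(a,b),ang=cv2.minAreaRect((P*1000).astype(np.float32))
        if a<b: a,b,ang=b,a,ang+90
        out.append((np.round(x),round(cx,1),round(cy,1),round(a,1),round(b,1),round((ang+90)%180-90,1)))
    return out
E
python3 - <<'E'
from h import *
w=cv2.imread("pics/w1.png"); c=imaging.calibration("wrist")
g=cv2.cvtColor(w,cv2.COLOR_BGR2GRAY)
print(g[180,275:330:3]); print(g[195:225,290]); print(g[175,5:80:4]); print(g[195,560:640:4]); print(g[315,205:255:3]); print(g[280:350:4,320])
for lo in (120,170,200): 
    print(lo); [print(b) for b in blobs(w,lo,c=c,roi=(0,640,130,235))]
E
```

```text
[ 49  50  67 251 253 252 251 253 252 223 163 246 253 253 249  79  73  74
  73]
[251 251 251 251 251 251 251 250 250 250 244 214 169 131  98  89  85  88
  88  88  86  87  87  86  88  86  86  84  82  84]
[ 67 200 250 250 228 226 252 242 250 243 241 197 156 128 128 128 105  46
  45]
[ 50  50  81 133 131 131 131 131 134 135 253 253 253 194 146 130 240 253
 253 125]
[ 36 107 214 211 236 236 234 233 234 236 235 142 133 159 234 234 234]
[132 133 236 237 233 235 235 235 235 235 234 235 226 127 145 232 232 232]
120
(array([605., 191.]), 434.3, 229.6, 55.3, 45.5, 69.4)
(array([300., 183.]), 426.2, -34.2, 49.1, 31.8, -8.9)
(array([ 38., 173.]), 418.5, -256.2, 54.4, 50.0, -18.7)
(array([501., 159.]), 405.2, 135.2, 55.2, 39.2, 66.1)
(array([179., 153.]), 400.7, -135.4, 52.8, 36.4, -70.8)
170
(array([616., 195.]), 438.1, 239.8, 44.9, 32.6, -20.4)
(array([300., 183.]), 426.6, -34.3, 47.5, 30.7, -9.0)
(array([ 37., 163.]), 406.5, -255.5, 60.7, 28.1, -80.5)
(array([501., 159.]), 405.2, 135.6, 53.5, 38.5, 64.5)
(array([179., 153.]), 400.8, -135.2, 51.5, 35.3, -72.0)
200
(array([626., 199.]), 441.9, 249.6, 43.8, 12.2, -18.2)
(array([608., 191.]), 435.5, 232.6, 44.1, 16.7, -20.4)
(array([300., 184.]), 427.3, -34.4, 45.4, 30.2, -8.9)
(array([ 37., 164.]), 412.7, -254.5, 54.2, 30.4, 82.5)
(array([509., 161.]), 408.3, 142.0, 38.2, 38.2, 89.9)
(array([179., 153.]), 400.5, -134.6, 49.7, 34.7, -72.6)
```

Emit:
jog_arm(deltas=[0,0,-2,135,6,0,1,0,0,-2,135,6,0,1,0,0,-2,135,6,0,1,0,0,-2,135,6,0,1,0,0,-2,135,6,0,1,0,0,-2,135,6,0,1,0,0,-2,135,6,0,1])

```text
clock: 2.2
position: [0.5636, -0.014, 0.1824]
ee_rot: [-0.0, 0.018, 1.0, 0.0]
contact_force: [0.1, 0.1, 0.6]
width: 0.0854
gripper_force: 0.0
```

Run:
```python
from h import *
s=manip.get_state(); print(s["position"],s["ee_rot"])
c=imaging.calibration("wrist"); w=imaging.get_image("wrist"); cv2.imwrite("pics/w2.png",w)
np.save("c2.npy",c)
```

```text
[ 0.56359236 -0.01396695  0.18241207] [-4.65446480e-04  1.76721485e-02  9.99843724e-01  7.64518317e-05]
```

View pics/w2.png

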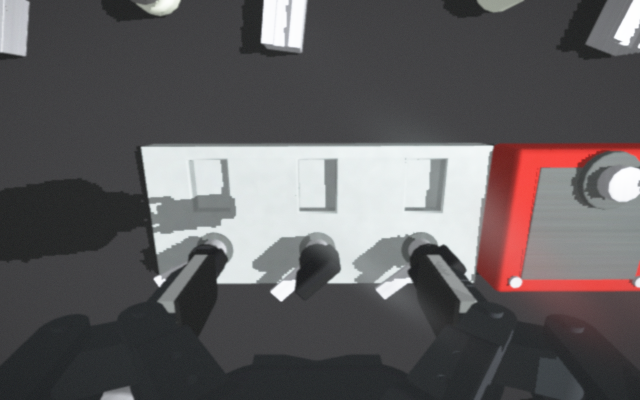

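The wrist picture shows the three pockets at about (209,185), (318,185) and (425,185), with all tabs pointing behind and to the right.

Run:
```python
from h import *
w=cv2.imread("pics/w2.png"); g=cv2.cvtColor(w,cv2.COLOR_BGR2GRAY)
np.set_printoptions(linewidth=250)
for u0,u1 in((183,237),(292,346),(398,454)):
    print("row",u0,np.median(g[174:180,u0:u1],axis=0).astype(int))
for u in (213,310,334,412,430): print("col",u,np.median(g[150:222,u-2:u+3],axis=1).astype(int))
c=np.load("c2.npy",allow_pickle=True).item()
cv2.imwrite("pics/crop2.png",cv2.resize(g[140:230,140:500],None,fx=2.2,fy=4,interpolation=cv2.INTER_CUBIC))
```

```text
row 183 [229 229 230 230 234 237 232 212 194 189 191 196 214 225 229 230 230 230 229 231 231 231 231 231 230 230 230 230 230 230 230 230 230 231 231 231 232 231 223 180 140 131 132 134 145 174 216 229 231 231 231 231 231 229]
row 292 [229 229 229 231 234 234 224 227 232 233 232 232 232 232 232 232 232 232 232 232 232 233 232 233 232 232 233 233 233 234 234 227 183 142 133 132 132 131 130 131 130 130 128 124 143 183 223 233 235 234 235 236 235 236]
row 398 [239 239 238 238 238 238 238 240 239 239 239 239 239 240 239 239 239 239 238 239 239 238 239 239 239 239 239 239 239 238 231 193 155 146 146 146 147 147 147 147 143 135 130 130 131 135 150 171 209 231 237 238 238 238 238 238]
col 213 [232 232 231 231 231 231 231 228 216 207 224 229 230 230 230 230 231 231 231 231 232 232 231 231 231 230 230 230 230 230 230 230 230 230 230 230 230 231 231 231 232 230 230 218 160 129 128 126 127 127 127 128 128 128 128 127 128 122 116 114 114 117
 122 125 125 125 125 126 128 129 127 128]
col 310 [237 237 238 238 238 238 237 234 227 225 231 233 234 234 234 234 233 233 233 232 233 232 232 232 232 232 23
[... 380 characters left out ...]
 132 131 133 133 132 133 131 131 132 130 127 123 122 136 163
 183 208 229 234 234 234 233 233 233 232]
col 412 [242 242 242 242 242 241 240 239 235 234 238 240 240 241 241 240 240 240 240 240 240 241 240 241 240 240 239 239 239 238 238 237 237 237 237 237 238 238 238 239 238 239 239 239 238 238 238 237 237 237 237 237 237 237 237 237 226 176 137 132 156 213
 232 235 237 237 237 238 238 238 239 238]
col 430 [242 242 242 242 242 242 241 236 215 194 191 195 194 193 192 193 193 192 191 191 192 183 164 155 154 154 156 156 153 156 153 154 155 155 156 155 156 157 153 147 146 145 144 143 143 142 143 144 144 143 141 141 140 140 140 140 136 132 131 137 156 193
 208 226 235 237 238 238 238 238 238 238]
```

View pics/crop2.png

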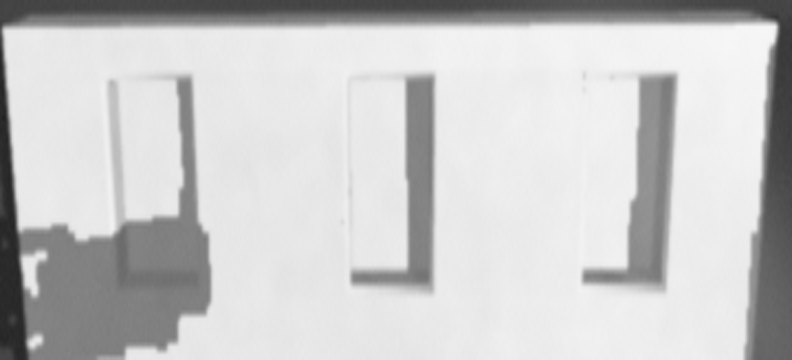

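Run:
```python
from h import *
c=np.load("c2.npy",allow_pickle=True).item()
for nm,l,r in(("p1",190,228.7),("p2",298,337),("p3",404.7,446)):
    L=ray("wrist",l,177,.024,c);R=ray("wrist",r,177,.024,c)
    um=(l+r)/2; T=ray("wrist",um,158.2,.024,c); B=ray("wrist",um,211.3,.024,c)
    print(nm,"w",(R-L)[:2]*1e3,"l",(B-T)[:2]*1e3,"y",(L+R)[1]*500,"x",(T+B)[0]*500, T[:2],B[:2])
F=[ray("wrist",u,v,.024,c)[:2]*1e3 for u,v in((144,147.5),(490,146.5))]; print("front",F)
print("k2 top etc", [ray("wrist",*p,z,c)[:2]*1e3 for p,z in(((318,238),.05),((616,182),.06),((214,246),.05))])
```

```text
p1 w [ 1.18824462 33.7262321 ] l [47.65876765 -5.83312681] y -107.10585993302783 x 560.0557523702274 [ 0.53622637 -0.10509872] [ 0.58388514 -0.11093185]
p2 w [ 1.19725605 33.98200551] l [47.80183963 -1.65738508] y -12.863286826779524 x 563.3983847053861 [ 0.53949746 -0.01229281] [ 0.5872993  -0.01395019]
p3 w [ 1.26765254 35.98008601] l [47.94446621  2.50537657] y 81.10218059854607 x 566.7311854104078 [0.54275895 0.08024049] [0.59070342 0.08274587]
front [array([ 525.15507136, -159.58677632]), array([534.6816141 , 134.65734465])]
k2 top etc [array([602.41150978, -14.10566559]), array([560.32213208, 215.82152028]), array([ 606.5559651 , -101.80531266])]
```

Emit:
jog_arm(deltas=[0,0,-7,-137,-20,0,1,0,0,-7,-137,-20,0,1,0,0,-7,-137,-20,0,1,0,0,-7,-137,-20,-60,1,0,0,-7,-137,-20,-100,1,0,0,-7,-137,-20,-130,1,0,0,-7,-137,-20,-130,1,0,0,-7,-137,-20,-130,1,0,0,-7,-137,-20,-130,1])

```text
clock: 3.15
position: [0.4296, -0.0344, 0.0541]
ee_rot: [0.002, 0.078, 0.997, -0.0]
contact_force: [-0.5, 0.3, 0.1]
width: 0.0857
gripper_force: 0.0
```

Run:
```python
from h import *
s=manip.get_state(); print(s["position"],s["ee_rot"])
c=imaging.calibration("wrist"); w=imaging.get_image("wrist"); cv2.imwrite("pics/w3.png",w)
for lo in(150,200):print(blobs(w,lo,c=c,roi=(220,420,130,400)))
```

```text
[ 0.42963088 -0.03440576  0.05406915] [ 1.96181037e-03  7.84664186e-02  9.96914788e-01 -2.79748051e-04]
[(array([316., 237.]), 424.0, -33.9, 50.1, 30.4, -9.0)]
[(array([316., 223.]), 418.4, -33.0, 30.0, 29.0, 81.1)]
```

View pics/w3.png

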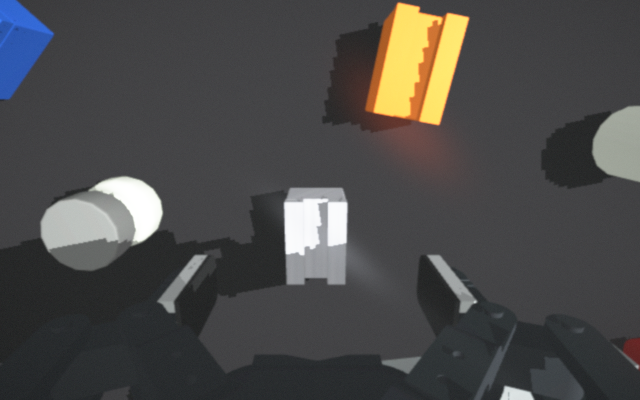

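Run:
```python
from h import *
for p in((316,199),(316,284),(316,241.5),(285,241),(348,241)): print(ray("wrist",*p,.03)[:2]*1e3)
print(proj("wrist",manip.get_state()["position"]))
```

```text
[404.76218289 -30.52908561]
[449.51860135 -37.64164868]
[426.29645788 -33.95125151]
[423.64687657 -49.01137683]
[428.49718834 -18.32222102]
[316.07397263 271.15619503]
```

The jaw is centred at (316,241) between the fingers and agrees with the earlier measurement.

Emit:
jog_arm(deltas=[0,0,0,-2,0,-13,1,0,0,0,-2,0,-26,1,0,0,0,-2,0,-26,1,0,0,0,-2,0,-26,0,0,0,0,-2,0,-26,0,0,0,0,-2,0,-26,0,0,0,0,-2,0,-26,0,0,0,0,-2,0,-26,0,0,0,0,-2,0,-26,0,0,0,0,-2,0,-26,0,0,0,0,-2,0,-26,0,0,0,0,-2,0,0,0,0,0,0,-2,0,40,0,0,0,0,-2,0,74,0,0,0,0,-2,0,74,0,0,0,0,-2,0,74,0], grip_force=60)

```text
clock: 4.8
position: [0.4258, -0.0339, 0.1264]
ee_rot: [0.0, 0.078, 0.997, -0.0]
contact_force: [-1.0, 0.9, -3.1]
width: 0.0283
gripper_force: 60.8
```

Run:
```python
from h import *
s=manip.get_state(); print(s["position"],s["ee_rot"])
c=imaging.calibration("wrist"); w=imaging.get_image("wrist"); cv2.imwrite("pics/w4.png",w);np.save("c4.npy",c)
```

```text
[ 0.42581442 -0.03394316  0.12643125] [ 3.59959895e-04  7.84535491e-02  9.96917705e-01 -1.66211103e-05]
```

View pics/w4.png

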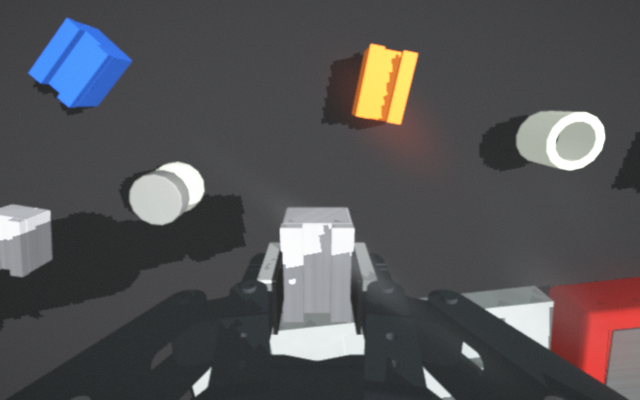

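Run:
```python
from h import *
c=np.load("c4.npy",allow_pickle=True).item()
w=cv2.imread("pics/w4.png"); g=cv2.cvtColor(w,cv2.COLOR_BGR2GRAY)
np.set_printoptions(linewidth=220)
print(g[200:240,290]); print(g[300:335,290]);print(g[300:335,340]); print(g[235,270:370])
for z in(.126,.128,.13):
    T=ray("wrist",317,222.5,z,c);B=ray("wrist",317,321,z,c);print(z,T[:2]*1e3,B[:2]*1e3,np.linalg.norm(T-B)*1e3, (T+B)[:2]*500, [ray("wrist",u,235,z,c)[:2]*1e3 for u in(279.5,354.5)])
```

```text
[ 82  83  84  84  86  87  98 130 158 168 169 169 168 168 169 169 169 170 171 168 155 156 172 189 180 175 176 194 234 251 252 253 252 253 253 253 253 253 253 253]
[164 165 162 163 161 164 163 162 163 161 163 163 163 163 165 165 163 165 164 165 164 156 143 135 133 133 135 133 140 180 228 236 236 237 236]
[161 162 162 162 162 163 161 162 162 162 164 161 161 161 162 161 162 163 160 161 160 154 137 153 201 232 238 237 237 237 237 237 238 238 238]
[ 73  75  74  75  74  75  74  75  80 128 219 248 252 252 253 253 253 253 253 253 253 253 252 252 252 252 252 252 252 252 251 250 247 250 252 252 252 252 252 252 251 251 250 250 250 250 250 248 232 212 198 184 173 172
 170 170 170 170 169 168 171 199 240 250 251 252 252 252 252 252 252 252 252 252 252 252 252 253 252 252 252 252 251 237 169  99  78  77  78  76  76  74  74  75  75  74  73  74  74  76]
0.126 [404.20343381 -30.12600803] [450.51638036 -37.44743545] 46.888082889138104 [427.35990709 -33.78672174] [array([407.20593903, -46.37796617]), array([412.07573961, -15.59419465])]
0.128 [403.49672864 -30.01524563] [449.10398697 -37.22511365] 46.173631104296184 [426.3003578  -33.62017964] [array([406.45348352, -46.01956643]), array([411.24908108, -15.7048591 ])]
0.13 [402.79002346 -29.90448324] [447.69159358 -37.00279185] 45.45917931945432 [425.24080852 -33.45363755] [array([405.70102801, -45.66116669]), array([410.42242255, -15.81552354])]
```

Emit:
jog_arm(deltas=[0,0,7,50,10,0,0,0,0,7,100,20,0,0,0,0,7,137,21,0,0,0,0,7,137,21,0,0,0,0,7,137,21,-30,0,0,0,7,137,21,-60,0,0,0,7,137,21,-62,0,0,0,7,137,21,-62,0,0,0,7,137,21,-62,0,0,0,7,137,21,-62,0])

```text
clock: 5.85
position: [0.564, -0.0132, 0.0657]
ee_rot: [0.001, 0.018, 1.0, -0.0]
contact_force: [-0.1, -0.2, -3.1]
width: 0.0283
gripper_force: 60.7
```

Run:
```python
from h import *
s=manip.get_state(); print(s["position"],s["ee_rot"],s["width"],s["contact_force"])
c=imaging.calibration("wrist"); w=imaging.get_image("wrist"); cv2.imwrite("pics/w5.png",w);np.save("c5.npy",c)
```

```text
[ 0.56395509 -0.01320679  0.06565822] [ 1.30214360e-03  1.75064521e-02  9.99845894e-01 -1.25788626e-04] 0.028291193184734723 [-0.07505295 -0.19912754 -3.11943647]
```

View pics/w5.png

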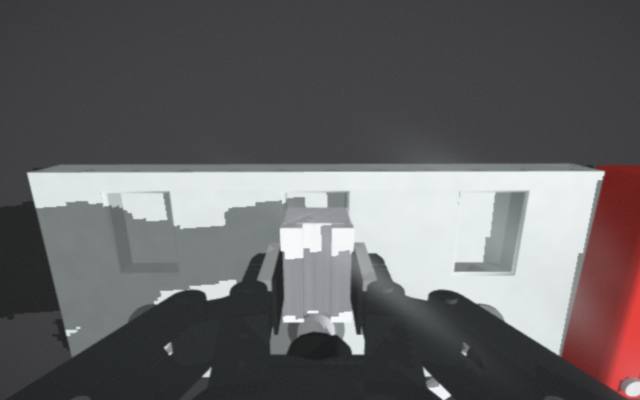

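Run:
```python
from h import *
c=np.load("c5.npy",allow_pickle=True).item()
g=cv2.cvtColor(cv2.imread("pics/w5.png"),cv2.COLOR_BGR2GRAY); np.set_printoptions(linewidth=220)
print(g[197,276:360]); print(g[183:200,300],g[183:200,335]); print(g[183:200,150],g[183:200,490],g[235,450:465],g[235,510:530], g[262:280,470])
for p in((286,197),(349,197),(317,191),(103,191.5),(172,191.5),(457,191.5),(528,191.5),(490,273)): print(p,ray("wrist",*p,.024,c)[:2]*1e3)
for z in (.066,.068): print(ray("wrist",317,222.5,z,c)[:2]*1e3,ray("wrist",317,320.5,z,c)[:2]*1e3)
```

```text
[231 231 230 231 231 233 236 233 224 206 198 210 215 216 217 217 211 184 165 163 161 161 162 160 163 160 161 162 176 216 229 230 232 232 232 233 234 233 233 233 233 233 231 233 233 232 233 232 232 231 224 178 139 127
 130 129 129 130 128 130 131 129 130 127 130 130 129 128 122 114 125 143 166 200 226 232 233 234 233 233 233 233 233 234]
[235 234 235 234 234 235 234 230 225 224 231 231 231 218 163 133 132] [235 235 235 235 235 235 232 220 188 155 135 129 130 131 130 131 128]
[229 230 230 229 229 229 228 223 200 190 213 225 228 228 228 228 228] [240 241 240 240 240 241 238 231 223 225 235 238 238 238 238 237 237] [235 235 235 235 236 236 238 237 237 236 235 236 236 235 236] [139 139 140 140 137 140 142 155 165 164 166 185 219 231 232 233 233 232 233 233] [178 138 126 121 119 118 115 117 126 165 221 231 230 228 231 233 232 232]
(286, 197) [542.04352278 -28.51920909]
(349, 197) [543.20099131   4.75651628]
(317, 191) [539.34155703 -12.03084666]
(103, 191.5) [ 535.69677617 -124.59090846]
(172, 191.5) [536.95978924 -88.29169785]
(457, 191.5) [542.17324308  61.54385276]
(528, 191.5) [543.47119739  98.84728044]
(490, 273) [590.51531712  83.95022096]
[541.79384345 -12.12208871] [588.17091404 -13.73304644]
[541.07464878 -12.09739524] [586.74020829 -13.68363786]
```

Emit:
jog_arm(deltas=[0,0,0,-0.5,0,-8,0,0,0,0,-0.5,0,-12,0,0,0,0,-0.5,0,-15,0,0,0,0,-0.5,0,-18,0,0,0,0,-0.5,0,-21,0,0,0,0,-0.5,0,-24,0,0,0,0,-0.5,0,-24,0,0,0,0,-0.5,0,-24,0])

```text
clock: 6.7
position: [0.5625, -0.013, 0.0402]
ee_rot: [-0.0, 0.017, 1.0, 0.0]
contact_force: [0.1, 0.1, -3.2]
width: 0.0282
gripper_force: 60.8
```

Emit:
jog_arm(deltas=[0,0,0,0,0,-1,0,0,0,0,0,0,-2,0,0,0,0,0,0,-3,0,0,0,0,0,0,-3,0])

```text
clock: 7.1
position: [0.5626, -0.013, 0.0373]
ee_rot: [0.0, 0.017, 1.0, 0.0]
contact_force: [0.5, 0.6, -2.7]
width: 0.0286
gripper_force: 60.8
```

Emit:
jog_arm(deltas=[0,0,0,0,0,0,0.6,0,0,0,0,0,0,0.6,0,0,0,0,0,0,0.6,0,0,0,0,0,0,0.6,0,0,0,0,0,40,0.8,0,0,0,0,0,80,1,0,0,0,0,0,120,1,0,0,0,0,0,145,1,0,0,0,0,0,145,1,0,0,0,0,0,145,1])

```text
clock: 8.1
position: [0.5624, -0.013, 0.1826]
ee_rot: [0.0, 0.017, 1.0, -0.0]
contact_force: [0.2, -0.1, -0.6]
width: 0.0853
gripper_force: 0.0
```

Run:
```python
from h import *
s=manip.get_state(); print(s["position"],s["ee_rot"],s["width"],s["contact_force"])
c=imaging.calibration("wrist"); w=imaging.get_image("wrist"); cv2.imwrite("pics/w6.png",w);np.save("c6.npy",c)
sc=imaging.get_image("scene"); cv2.imwrite("pics/s6.png",sc)
cv2.imwrite("pics/c6.png",np.vstack([w[130:320],sc[120:310]]))
```

```text
[ 0.56243088 -0.01300782  0.18261044] [ 4.29530033e-04  1.74454466e-02  9.99847724e-01 -2.15859383e-05] 0.08528776578799985 [ 0.15260968 -0.07479324 -0.58744454]
```

View pics/c6.png

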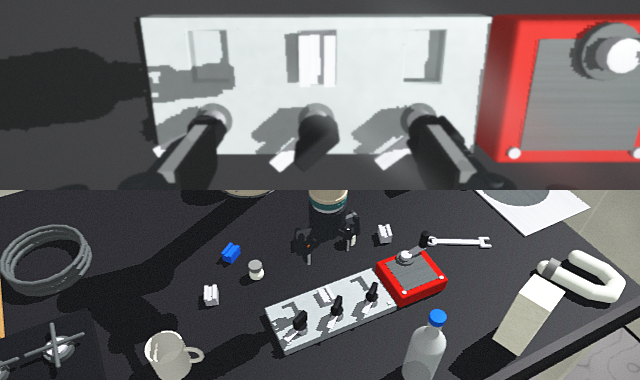

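Pocket 2's jaw is seated (crop pixel (318,58)). Next is the right jaw.

Emit:
jog_arm(deltas=[0,0,0,-147,-250,0,1,0,0,0,-147,-250,0,1,0,0,0,-147,-250,0,1,0,0,0,-147,-250,0,1,0,0,0,-147,-250,0,1,0,0,0,-147,-250,0,1,0,0,0,-147,-250,0,1,0,0,0,-147,-250,0,1,0,0,0,-147,-250,0,1])

```text
clock: 9.1
position: [0.4155, -0.2618, 0.1814]
ee_rot: [-0.001, 0.017, 1.0, 0.001]
contact_force: [0.2, 0.4, -0.1]
width: 0.0855
gripper_force: 0.0
```

Run:
```python
from h import *
s=manip.get_state(); print(s["position"],s["ee_rot"])
c=imaging.calibration("wrist"); w=imaging.get_image("wrist"); cv2.imwrite("pics/w7.png",w);np.save("c7.npy",c)
for lo in(120,170,200): print(lo); [print(b) for b in blobs(w,lo,c=c,roi=(180,460,100,300))]
```

```text
[ 0.41552513 -0.26183736  0.18137225] [-6.30405362e-04  1.72092972e-02  9.99851141e-01  1.06684049e-03]
120
(array([452., 282.]), 508.8, -137.4, 72.9, 19.2, 29.3)
(array([181., 282.]), 499.8, -391.3, 73.2, 18.9, -33.5)
(array([314., 205.]), 431.6, -268.1, 82.4, 47.2, 2.0)
170
(array([453., 282.]), 508.8, -137.2, 70.6, 17.5, 29.7)
(array([181., 283.]), 500.4, -391.6, 69.9, 16.3, -33.6)
(array([311., 191.]), 418.8, -266.4, 49.6, 31.6, -18.9)
200
(array([311., 191.]), 418.7, -266.5, 48.9, 31.0, -18.9)
```

Emit:
jog_arm(deltas=[0,0,-17,2.5,-3.5,0,1,0,0,-17,2.5,-3.5,0,1,0,0,-17,2.5,-3.5,-40,1,0,0,-17,2.5,-3.5,-80,1,0,0,-17,2.5,-3.5,-120,1,0,0,-17,2.5,-3.5,-128,1,0,0,-17,2.5,-3.5,-128,1,0,0,-17,2.5,-3.5,-128,1])

```text
clock: 9.95
position: [0.4195, -0.2668, 0.0556]
ee_rot: [0.001, 0.164, 0.986, -0.001]
contact_force: [-0.5, -0.0, 0.3]
width: 0.0856
gripper_force: 0.0
```

```bash
cat >> h.py <<'E'
def edges(n0):
    s=manip.get_state(); c=imaging.calibration("wrist"); w=imaging.get_image("wrist"); cv2.imwrite(f"pics/{n0}.png",w); np.save(n0+".npy",c)
    print(np.round(s["position"],4),np.round(s["ee_rot"],3),round(s["width"],4),np.round(s["contact_force"],1))
    return w,c
E
python3 - <<'E'
from h import *
w,c=edges("w8"); np.set_printoptions(linewidth=230)
for lo in(120,150,200): print(lo); [print(b) for b in blobs(w,lo,c=c,roi=(220,420,130,330))]
g=cv2.cvtColor(w,cv2.COLOR_BGR2GRAY)
print(g[215,270:370]);print(g[255,270:370]); print(g[170:300,300]); print(g[170:300,335])
E
```

```text
[ 0.4195 -0.2668  0.0556] [ 0.001  0.164  0.986 -0.001] 0.0856 [-0.5 -0.   0.3]
120
(array([326., 247.]), 420.0, -256.4, 52.0, 51.2, -18.9)
150
(array([319., 243.]), 418.3, -262.2, 51.5, 38.7, -18.9)
200
(array([316., 241.]), 416.8, -265.7, 50.9, 30.6, -18.9)
[ 77  80  81  83  86  86  91  93  94  98 101 102 106 107 124 210 254 255 255 255 255 255 255 255 255 255 255 255 255 255 255 255 255 255 255 255 255 255 255 255 255 255 255 255 255 255 255 255 255 255 255 253 235 218 215 212 213
 216 243 255 255 255 255 255 255 255 255 255 255 255 255 255 255 255 255 255 255 246 160 106  97  98  97  97  97  99  99  98  98  97  98  98  98  98  97  99  98  98  98  99]
[ 60  59  60  63  63  61  63  63  62  62  63  62  61  59  63  73 183 254 255 255 255 255 255 255 255 255 255 255 255 255 255 255 255 255 255 255 255 255 255 255 255 255 255 255 255 255 255 255 255 255 255 249 226 221 222 222 222
 229 250 255 255 255 255 255 255 255 255 255 254 252 247 243 236 228 225 220 194 173 165 161 159 157 156 151 151 148 146 144 141 138 136 134 131 129 126 123 119 119 116 115]
[ 97  99  98  99  97  98  98  98  
[... 313 characters left out ...]
55 255 255 255 255 255 255 255 255 255 255 255 255 245 217 210 211 210 212 211 211 210 210 209 211 211 211 211
 210 211 207 187 115  64  63  61  62  62  62  60  63  60  62  62]
[ 99  97  98  96  99  99  99  98 100  98  99  99  98 100 101  98  98  96  99  97 102 139 208 232 235 235 236 236 236 236 235 236 238 241 238 238 249 255 255 255 255 255 255 255 255 255 255 255 255 255 255 255 255 255 255 255 255
 255 255 255 255 255 255 255 255 255 255 255 255 255 255 255 255 255 255 255 255 255 255 255 255 255 255 255 255 255 255 244 225 223 223 221 221 220 220 220 220 218 217 216 216 215 216 214 215 213 213 213 213 213 212 214 212 213
 212 213 209 191 132  99  98  98  97  98  98  98  98  95  99  97]
```

Run:
```python
from h import *
c=np.load("w8.npy",allow_pickle=True).item()
T=ray("wrist",316.5,204.5,.03,c);B=ray("wrist",316.5,290.5,.03,c); print(np.linalg.norm(T-B),(T+B)[:2]*500)
print([ray("wrist",u,247,.03,c)[:2]*1e3 for u in(285.5,347.5)])
```

```text
0.04675902586190576 [ 420.72100941 -267.01793984]
[array([ 414.59304911, -281.32515027]), array([ 424.64999381, -251.95924804])]
```

Emit:
jog_arm(deltas=[0,0,0,0.5,0,-14,1,0,0,0,0.5,0,-27,1,0,0,0,0.5,0,-27,1,0,0,0,0.5,0,-27,0,0,0,0,0.5,0,-27,0,0,0,0,0.5,0,-27,0,0,0,0,0.5,0,-27,0,0,0,0,0.5,0,-27,0,0,0,0,0.5,0,-27,0,0,0,0,0.5,0,-27,0,0,0,0,0.5,0,-27,0])

```text
clock: 11.1
position: [0.419, -0.267, 0.0283]
ee_rot: [0.001, 0.165, 0.986, -0.0]
contact_force: [-0.5, -0.2, 5.1]
width: 0.0281
gripper_force: 60.2
```

Emit:
jog_arm(deltas=[0,0,0,0,0,30,0,0,0,0,0,0,70,0,0,0,0,0,0,100,0,0,0,0,0,0,100,0,0,0,0,0,0,100,0])

```text
clock: 11.6
position: [0.4183, -0.2663, 0.1274]
ee_rot: [0.0, 0.165, 0.986, -0.0]
contact_force: [-0.3, 0.5, -3.1]
width: 0.0284
gripper_force: 60.3
```

Run:
```python
from h import *
w,c=edges("w9"); np.set_printoptions(linewidth=230)
g=cv2.cvtColor(w,cv2.COLOR_BGR2GRAY)
print(g[235,260:370]); print(g[200:240,292]); print(g[300:335,292]);print(g[200:240,342])
```

```text
[ 0.4183 -0.2663  0.1274] [ 0.     0.165  0.986 -0.   ] 0.0284 [-0.3  0.5 -3.1]
[ 73  74  75  73  75  73  75  77  74  73  76  75  74  77  73  74  76  75  77 107 191 244 252 253 253 253 253 253 253 253 253 253 253 253 253 253 253 252 252 252 252 251 247 250 252 252 252 253 253 252 252 251 251 251 250 251 251
 251 251 249 232 197 179 174 175 175 173 175 171 171 182 220 245 251 252 252 252 252 253 252 252 252 252 252 252 252 253 253 253 252 252 252 250 224 145  91  79  76  76  76  76  76  76  75  73  74  75  73  76  76]
[ 82  82  86  85  86  89 103 141 175 185 188 186 187 187 187 189 189 187 191 193 189 180 193 202 195 191 194 217 244 251 252 252 253 252 252 253 253 253 253 253]
[173 163 163 162 163 162 168 208 248 250 246 237 211 196 187 170 162 163 161 160 150 121  86  74  75  75  74  73  74  73  72  72  73  72  73]
[ 73  74  73  73  75  77  96 143 181 191 189 193 195 192 194 192 194 193 192 192 187 184 193 202 197 193 194 218 246 252 253 253 253 252 252 252 252 252 252 252]
```

Emit:
jog_arm(deltas=[0,0,17,141,158.5,0,0,0,0,17,141,158.5,0,0,0,0,17,141,158.5,0,0,0,0,17,141,158.5,0,0,0,0,17,141,158.5,0,0,0,0,17,141,158.5,-30,0,0,0,17,141,158.5,-62,0,0,0,17,141,158.5,-66,0,0,0,17,141,158.5,-70,0,0,0,17,141,158.5,-70,0,0,0,17,141,158.5,-70,0])

```text
clock: 12.75
position: [0.5603, -0.1086, 0.0584]
ee_rot: [0.001, 0.018, 1.0, -0.0]
contact_force: [-0.5, -0.5, -3.1]
width: 0.0285
gripper_force: 60.5
```

Run:
```python
from h import *
w,c=edges("w10"); np.set_printoptions(linewidth=230)
g=cv2.cvtColor(w,cv2.COLOR_BGR2GRAY)
print(g[197,266:370]); print(g[175:205,300]); print(g[175:205,335])
cv2.imwrite("pics/c10.png",w[140:340,150:480])
```

```text
[ 0.5603 -0.1086  0.0584] [ 0.001  0.018  1.    -0.   ] 0.0285 [-0.5 -0.5 -3.1]
[230 231 231 231 230 231 230 231 231 231 230 231 228 219 227 236 238 233 226 221 222 227 229 229 228 227 227 226 227 226 225 225 224 224 224 223 224 224 223 223 223 223 222 221 221 220 219 219 219 218 218 217 217 217 216 216 215
 213 214 213 212 211 211 206 175 153 146 146 145 145 146 144 145 142 143 142 142 141 142 139 135 131 134 147 160 181 219 230 232 232 233 233 232 233 233 233 232 232 233 233 232 232 233 232]
[165 223 232 233 231 231 230 230 228 230 230 231 232 231 231 232 232 232 232 232 230 225 224 227 217 161 135 133 135 133]
[164 223 235 234 234 234 234 233 234 233 232 232 232 231 231 231 232 231 231 226 207 175 145 131 129 130 130 131 128 127]
```

Run:
```python
from h import *
c=np.load("w10.npy",allow_pickle=True).item()
print([ray("wrist",*p,.024,c)[:2]*1e3 for p in((284.5,197),(351.5,197),(318,195))])
```

```text
[array([ 536.36109476, -123.94652331]), array([537.55232042, -90.0418054 ]), array([ 535.90856161, -106.95655342])]
```

Emit:
jog_arm(deltas=[0,0,0,-0.7,0.6,-3,0,0,0,0,-0.7,0.6,-6,0,0,0,0,-0.7,0.6,-9,0,0,0,0,-0.7,0.6,-12,0,0,0,0,-0.7,0.6,-15,0,0,0,0,-0.7,0.6,-17,0,0,0,0,-0.7,0.6,-17,0,0,0,0,-0.7,0.6,-17,0])

```text
clock: 13.6
position: [0.5589, -0.1074, 0.0402]
ee_rot: [-0.0, 0.017, 1.0, 0.0]
contact_force: [-0.4, 0.3, -1.4]
width: 0.0286
gripper_force: 60.5
```

Emit:
jog_arm(deltas=[0,0,0,0,0,-1,0,0,0,0,0,0,-2,0,0,0,0,0,0,-2.7,0,0,0,0,0,0,-2.7,0])

```text
clock: 14.0
position: [0.5589, -0.1075, 0.0383]
ee_rot: [0.0, 0.017, 1.0, -0.0]
contact_force: [-0.8, -0.0, 4.3]
width: 0.0281
gripper_force: 61.1
```

Emit:
jog_arm(deltas=[0,0,0,0,0,0,0.6,0,0,0,0,0,0,0.6,0,0,0,0,0,0,0.6,0,0,0,0,0,0,0.6,0,0,0,0,0,40,0.8,0,0,0,0,0,90,1,0,0,0,0,0,145,1,0,0,-18,-122,347,145,1,0,0,-18,-122,347,145,1,0,0,-18,-122,347,145,1,0,0,-18,-122,347,145,1,0,0,-18,-122,347,145,1,0,0,-18,-122,347,145,1,0,0,-18,-122,347,145,1,0,0,-18,-122,347,145,1,0,0,-18,-122,347,145,1,0,0,-18,-122,347,145,1,0,0,-18,-122,347,145,1])

```text
clock: 15.8
position: [0.4372, 0.2387, 0.1825]
ee_rot: [0.0, 0.174, 0.985, -0.0]
contact_force: [-0.4, 0.7, 0.1]
width: 0.0851
gripper_force: 0.0
```

Run:
```python
from h import *
w,c=edges("w11"); np.set_printoptions(linewidth=230)
for lo in(120,170,200): print(lo); [print(b) for b in blobs(w,lo,c=c,roi=(180,460,60,340))]
```

```text
[0.4372 0.2387 0.1825] [ 0.     0.174  0.985 -0.   ] 0.0851 [-0.4  0.7  0.1]
120
(array([239., 335.]), 553.6, 112.4, 72.4, 72.3, -1.6)
(array([357., 333.]), 593.9, 216.0, 120.2, 88.2, 75.2)
(array([452., 282.]), 565.2, 328.0, 72.3, 18.5, 11.9)
(array([181., 282.]), 477.8, 88.0, 72.4, 18.9, -52.0)
(array([200., 191.]), 405.9, 143.5, 51.4, 39.3, -69.9)
(array([318., 185.]), 436.2, 240.8, 48.8, 31.6, -20.7)
170
(array([362., 326.]), 580.0, 230.8, 63.7, 34.9, -71.4)
(array([181., 281.]), 479.8, 90.8, 68.5, 14.6, -60.4)
(array([452., 279.]), 562.5, 326.6, 63.9, 10.8, 18.2)
(array([200., 191.]), 405.5, 143.2, 50.2, 38.0, -66.1)
(array([318., 186.]), 436.6, 240.7, 47.7, 30.6, -20.0)
200
(array([347., 332.]), 586.4, 216.3, 30.9, 30.7, 19.1)
(array([236., 339.]), 557.8, 108.7, 62.4, 57.3, 88.2)
(array([200., 191.]), 407.2, 143.5, 50.3, 37.9, -83.4)
(array([318., 186.]), 436.6, 240.8, 46.2, 30.1, -20.8)
```

Emit:
jog_arm(deltas=[0,0,-0.5,0,1,-40,1,0,0,-0.5,0,1,-80,1,0,0,-0.5,0,1,-120,1,0,0,-0.5,0,1,-128,1,0,0,-0.5,0,1,-128,1,0,0,-0.5,0,1,-128,1])

```text
clock: 16.45
position: [0.4385, 0.2406, 0.056]
ee_rot: [0.001, 0.178, 0.984, 0.001]
contact_force: [0.6, 0.4, -0.3]
width: 0.0857
gripper_force: 0.0
```

Run:
```python
from h import *
w,c=edges("w12"); np.set_printoptions(linewidth=230)
for lo in(120,150,200): print(lo); [print(b) for b in blobs(w,lo,c=c,roi=(220,420,130,330))]
g=cv2.cvtColor(w,cv2.COLOR_BGR2GRAY)
print(g[235,270:370]); print(g[175:215,300]); print(g[270:310,300]);print(g[270:310,337])
```

```text
[0.4385 0.2406 0.056 ] [0.001 0.178 0.984 0.001] 0.0857 [ 0.6  0.4 -0.3]
120
(array([315., 239.]), 434.4, 241.4, 50.4, 30.7, -20.4)
150
(array([314., 240.]), 434.1, 241.6, 49.7, 30.4, -20.4)
200
(array([315., 233.]), 434.1, 241.4, 40.0, 29.7, -19.6)
[ 41  39  41  38  39  40  41  41  39  41  41  40  44  75 156 227 244 246 246 247 247 247 246 246 245 244 245 245 246 244 244 242 239 235 242 245 245 245 245 244 242 241 240 240 241 241 240 231 195 162 154 155 155 154 153 156 183
 226 240 242 243 244 244 245 244 243 242 243 244 244 244 244 243 240 221 153  93  74  75  73  69  71  72  67  68  66  68  65  66  67  67  67  63  65  65  62  65  64  64  67]
[ 65  63  65  66  65  65  67  65  64  63  67  65  65  70 103 154 167 166 168 169 170 175 176 175 173 176 182 176 186 220 240 244 244 243 243 243 242 243 243 242]
[245 242 232 217 167 147 142 143 143 145 143 143 144 143 132  98  55  39  41  40  41  38  40  40  38  37  39  40  37  39  37  40  39  38  41  46  55  62  65  64]
[144 146 144 144 142 144 144 142 144 143 142 142 143 142 132  96  68  65  64  63  65  67  67  63  65  65  65  64  65  64  63  64  62  66  64  62  65  64  62  65]
```

Emit:
jog_arm(deltas=[0,0,0,-1,-0.5,-14,1,0,0,0,-1,-0.5,-27,1,0,0,0,-1,-0.5,-27,1,0,0,0,-1,-0.5,-27,0,0,0,0,-1,-0.5,-27,0,0,0,0,-1,-0.5,-27,0,0,0,0,-1,-0.5,-27,0,0,0,0,-1,-0.5,-27,0,0,0,0,-1,-0.5,-27,0,0,0,0,-1,-0.5,-27,0,0,0,0,-1,-0.5,-27,0])

```text
clock: 17.6
position: [0.4365, 0.2404, 0.0286]
ee_rot: [0.001, 0.178, 0.984, 0.001]
contact_force: [-0.7, -0.1, 5.5]
width: 0.0283
gripper_force: 60.2
```

Emit:
jog_arm(deltas=[0,0,0,0,0,30,0,0,0,0,0,0,70,0,0,0,0,0,0,100,0,0,0,0,0,0,100,0,0,0,0,0,0,100,0])

```text
clock: 18.1
position: [0.4355, 0.24, 0.1277]
ee_rot: [0.0, 0.178, 0.984, 0.0]
contact_force: [-0.8, 0.2, -1.9]
width: 0.0284
gripper_force: 60.4
```

Run:
```python
from h import *
w,c=edges("w13"); np.set_printoptions(linewidth=230)
g=cv2.cvtColor(w,cv2.COLOR_BGR2GRAY)
print(g[235,260:370]); print(g[200:240,292]); print(g[300:335,292]);print(g[200:240,342])
```

```text
[0.4355 0.24   0.1277] [0.    0.178 0.984 0.   ] 0.0284 [-0.8  0.2 -1.9]
[ 91  90  91  88  90  90  92  89  90  90  92  88  90  91  88  91  90  91  94 132 225 254 255 255 255 255 255 255 255 255 255 255 255 255 255 255 255 255 255 255 255 255 255 255 255 255 255 255 255 255 255 255 255 255 255 255 255
 255 255 255 255 254 244 221 212 214 212 211 210 208 218 242 254 255 255 255 255 255 255 255 255 255 255 255 255 255 255 255 255 255 255 255 255 239 156 103  96  94  92  92  93  94  93  91  93  91  92  91  92  90]
[102 102 103 106 108 110 129 174 215 224 225 223 222 223 225 224 225 225 228 229 231 231 234 236 231 228 227 242 254 255 255 255 255 255 255 255 255 255 255 255]
[243 254 254 254 252 238 223 204 196 194 194 195 209 243 255 255 254 248 218 194 178 132  95  84  84  83  87  82  84  87  84  86  84  85  84]
[ 89  92  90  91  91  93 115 174 218 224 226 228 227 227 228 228 228 227 227 225 224 220 229 235 229 227 229 243 254 255 255 255 255 255 255 255 255 255 255 255]
```

Emit:
jog_arm(deltas=[0,0,18.5,0,-158,0,0,0,0,18.5,0,-158,0,0,0,0,18.5,0,-158,0,0,0,0,18.5,60,-158,0,0,0,0,18.5,130,-158,0,0,0,0,18.5,130,-158,0,0,0,0,18.5,130,-158,0,0,0,0,18.5,130,-158,-30,0,0,0,18.5,130,-158,-60,0,0,0,18.5,130,-158,-70,0,0,0,18.5,130,-158,-70,0,0,0,18.5,130,-158,-70,0])

```text
clock: 19.35
position: [0.5657, 0.0822, 0.0578]
ee_rot: [-0.0, 0.017, 1.0, 0.0]
contact_force: [-0.1, -0.6, -1.8]
width: 0.0279
gripper_force: 60.6
```

Run:
```python
from h import *
w,c=edges("w14"); np.set_printoptions(linewidth=230)
g=cv2.cvtColor(w,cv2.COLOR_BGR2GRAY)
print(g[197,266:370]); print(g[175:205,300]); print(g[175:205,340])
print([ray("wrist",*p,.024,c)[:2]*1e3 for p in((284.5,197),(351.5,197),(318,195))])
```

```text
[0.5657 0.0822 0.0578] [-0.     0.017  1.     0.   ] 0.0279 [-0.1 -0.6 -1.8]
[237 237 237 237 237 238 237 236 236 235 234 229 232 238 238 239 239 238 238 238 238 239 239 239 239 239 239 239 240 239 239 239 239 237 237 236 236 236 236 235 234 235 233 232 232 230 231 231 229 230 228 228 228 226 226 226 225
 225 224 223 223 222 221 221 220 220 218 219 218 216 218 216 216 216 214 212 214 212 212 210 210 208 210 215 228 237 240 241 241 240 240 240 241 241 241 241 240 240 240 240 240 240 241 240]
[123 126 172 230 240 240 241 241 241 242 241 242 242 242 243 242 242 242 243 242 242 240 237 233 232 227 174 144 142 143]
[133 134 175 232 242 242 242 242 242 242 242 242 242 241 241 241 242 242 242 241 241 235 214 180 150 139 137 137 138 138]
[array([541.56910688,  66.97239809]), array([542.73728559, 100.75515957]), array([541.10944603,  83.89941336])]
```

Emit:
jog_arm(deltas=[0,0,0,0,0,-3,0,0,0,0,0,0,-6,0,0,0,0,0,0,-9,0,0,0,0,0,0,-12,0,0,0,0,0,0,-15,0,0,0,0,0,0,-17,0,0,0,0,0,0,-17,0,0,0,0,0,0,-17,0])

```text
clock: 20.2
position: [0.5659, 0.0821, 0.0405]
ee_rot: [-0.0, 0.017, 1.0, 0.0]
contact_force: [-0.4, -0.2, -2.6]
width: 0.0284
gripper_force: 60.6
```

Emit:
jog_arm(deltas=[0,0,0,0,0,-1,0,0,0,0,0,0,-2,0,0,0,0,0,0,-2.7,0,0,0,0,0,0,-2.7,0])

```text
clock: 20.6
position: [0.5659, 0.0821, 0.0386]
ee_rot: [0.0, 0.017, 1.0, 0.0]
contact_force: [-1.5, -0.5, 3.2]
width: 0.0284
gripper_force: 61.2
```

Emit:
jog_arm(deltas=[0,0,0,0,0,0,0.5,0,0,0,0,0,0,0.5,0,0,0,0,0,0,0.5,0,0,0,0,0,0,0.5,0,0,0,0,0,40,0.5,0,0,0,0,0,90,1,0,0,0,0,0,145,1,0,0,0,-3,-95,145,1,0,0,0,-3,-95,145,1,0,0,0,-3,-95,145,1,0,0,0,-3,-95,145,1,0,0,0,-3,-95,145,1,0,0,0,-3,-95,145,1])

```text
clock: 21.9
position: [0.5626, -0.0117, 0.1825]
ee_rot: [-0.0, 0.017, 1.0, 0.0]
contact_force: [-0.8, -0.2, -0.5]
width: 0.0851
gripper_force: 0.0
```

Run:
```python
from h import *
w,c=edges("w15")
sc=imaging.get_image("scene")
cv2.imwrite("pics/c15.png",np.vstack([cv2.resize(w[130:310,130:640],(640,226)),cv2.resize(sc[140:300,190:500],(640,330),interpolation=cv2.INTER_CUBIC)]))
```

```text
[ 0.5626 -0.0117  0.1825] [-0.     0.017  1.     0.   ] 0.0851 [-0.8 -0.2 -0.5]
```

View pics/c15.png

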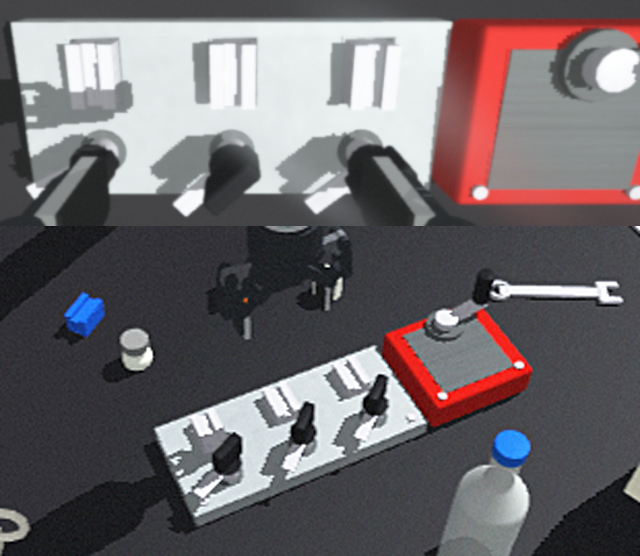

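All three jaws sit in their pockets (top crop (90,75), (227,75), (368,75)). The tabs are still behind and to the right. Now the knob and crank angles.

Run:
```python
from h import *
K={1:(619.2,-109.5),2:(622.6,-14.9),3:(625.8,80.1)}
def run(img,c,rois):
    hsv=cv2.cvtColor(img,cv2.COLOR_BGR2HSV)
    for k,(u0,u1,v0,v1) in rois.items():
        m=np.zeros(img.shape[:2],np.uint8); m[v0:v1,u0:u1]=((hsv[...,2]>215)&(hsv[...,1]<60))[v0:v1,u0:u1]*255
        cs=cv2.findContours(m,cv2.RETR_EXTERNAL,cv2.CHAIN_APPROX_NONE)[0]
        P=np.array([ray("wrist",*q,.047,c)[:2]*1e3 for cc in cs for q in cc[:,0]])
        d=P-K[k]; r=np.linalg.norm(d,axis=1); s=r>35
        a=np.degrees(np.arctan2(d[s,1],d[s,0])); print(k,"max r",r.max().round(1),"ang mid",((a.min()+a.max())/2).round(1),a.min().round(1),a.max().round(1))
# black bars in the first wrist view (top z .084)
c=np.load("w15.npy",allow_pickle=True).item(); w=cv2.imread("pics/w15.png")
run(w,c,{1:(140,185,265,300),2:(255,312,265,315),3:(360,410,265,310)})
# initial wrist view: camera pose
M=np.array([[1,0,-.001,.575],[0,-.962,-.274,.07],[-.001,.274,-.962,.372],[0,0,0,1.]]); c0=dict(mtx=c["mtx"],cam_to_world=M)
for k,p in((3,(400,130)),(2,(393,225)),(1,(377,313))):
    q=ray("wrist",*p,.047,c0)[:2]*1e3-K[k]; print(k,np.hypot(*q),np.degrees(np.arctan2(q[1],q[0])))
for p in((405,186),(404,184)): print("hub scene",ray("scene",*p,.066)*1e3)
sc=imaging.get_image("scene"); hsv=cv2.cvtColor(sc,cv2.COLOR_BGR2HSV)
m=((hsv[...,2]<60))[150:190,410:445].astype(np.uint8); print(cv2.boundingRect(m))
print("hub wrist",[ray("wrist",*p,.066,c)[:2]*1e3 for p in((616,187),)])
```

```text
1 max r 52.8 ang mid -66.5 -71.9 -61.1
2 max r 55.5 ang mid -58.2 -78.2 -38.1
3 max r 52.9 ang mid -57.7 -73.9 -41.5
3 43.317779730675525 -50.875139494574576
2 44.94944814578136 -48.50842133793132
1 47.46084758089208 -62.55919055668036
hub scene [566.37479367 212.86447023  66.        ]
hub scene [559.52677801 214.35198176  66.        ]
(2, 10, 33, 28)
hub wrist [array([561.36046751, 213.70749674])]
```

Run:
```python
from h import *
def tri(a,b):
    A=[]
    for n,p in(("scene",a),("side",b)):
        o=ray(n,*p,.0);q=ray(n,*p,.3);d=(q-o)/np.linalg.norm(q-o);A.append((o,d))
    (o1,d1),(o2,d2)=A; t=np.linalg.lstsq(np.c_[d1,-d2],o2-o1,rcond=None)[0]
    P,Q=o1+d1*t[0],o2+d2*t[1]; return np.round((P+Q)/2*1e3),round(np.linalg.norm(P-Q)*1e3)
print("cap",tri((437,248),(152,147)));print("handletop",tri((293,325),(200,122)))
print("spout",tri((237,354),(230,128)))
for z in(0,.1,.15,.2): print(z,"spouttip",np.round(ray("scene",237,354,z)*1e3),"bodyfront",np.round(ray("scene",290,338,z)*1e3))
print("kettle wrist0 edge", "bottle base scene",np.round(ray("scene",419,300,0)*1e3))
print("cranktop scene/side", tri((424,164),(268,253)))
print(manip.get_state()["qpos"])
```

```text
cap (array([828.,  79., 232.]), 3)
handletop (array([ 825., -211.,  168.]), 17)
spout (array([ 789., -325.,   92.]), 5)
0 spouttip [ 754. -324.    0.] bodyfront [ 773. -210.    0.]
0.1 spouttip [ 794. -324.  100.] bodyfront [ 811. -222.  100.]
0.15 spouttip [ 814. -324.  150.] bodyfront [ 830. -228.  150.]
0.2 spouttip [ 835. -324.  200.] bodyfront [ 850. -234.  200.]
kettle wrist0 edge bottle base scene [825.  90.   0.]
cranktop scene/side (array([552., 268., 112.]), 9)
[-1.44947433e-01  2.97683624e-01  1.62702975e+00  2.40856520e-04
  1.21725773e+00 -1.68239396e+00]
```

Emit:
jog_arm(deltas=[0,0,-63,56.5,-97,0,0.6,0,0,-63,56.5,-97,0,0.6,0,0,-63,56.5,-97,0,0.6,0,0,-63,56.5,-97,0,0.6,0,0,-63,56.5,-97,0,0.6,0,0,-63,56.5,-97,0,0.6,0,0,-63,56.5,-97,0,0.6,0,0,-63,56.5,-97,0,0.6,0,0,-63,56.5,-97,-40,0.6,0,0,-63,56.5,-97,-60,0.6,0,0,-63,56.5,-97,-60,0.6,0,0,-63,56.5,-97,-60,0.6])

```text
clock: 23.25
position: [0.6197, -0.1095, 0.123]
ee_rot: [-0.0, 0.537, 0.844, 0.0]
contact_force: [0.5, -0.6, -0.6]
width: 0.0515
gripper_force: 0.0
```

Run:
```python
from h import *
w,c=edges("w16"); g=cv2.cvtColor(w,cv2.COLOR_BGR2GRAY)
print(proj("wrist",(.6192,-.1095,.084),c),manip.get_state()["qpos"])
cv2.imwrite("pics/c16.png",w)
```

```text
[ 0.6197 -0.1095  0.123 ] [-0.     0.537  0.844  0.   ] 0.0515 [ 0.5 -0.6 -0.6]
[314.66541201 237.33932698] [-2.85626434e-01  4.38280047e-01  1.55991398e+00  6.02486224e-05
  1.14142715e+00 -7.22533560e-01]
```

View pics/c16.png

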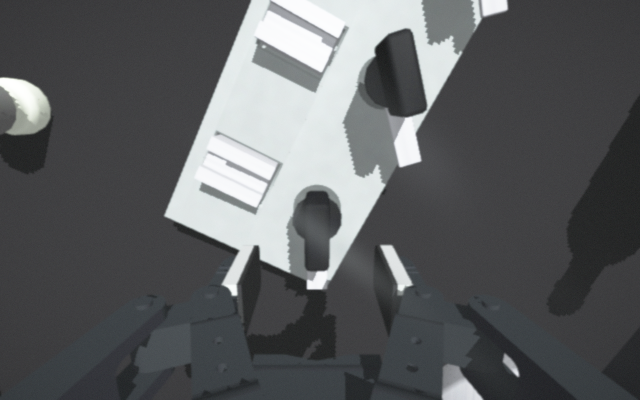

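The knob 1 bar is centred at (316,232) and aligned with the gap. I'll grip and turn it.

Emit:
jog_arm(deltas=[0,0,0,-0.5,0,-30,0.6,0,0,0,-0.5,0,-58,0.6,0,0,0,-0.5,0,-58,0.6,0,0,0,-0.5,0,-58,0,0,0,0,-0.5,0,-58,0,0,0,0,-0.5,0,-58,0,0,0,0,-0.5,0,-58,0,0,0,0,-0.5,0,-58,0,0,0,0,-0.5,0,-58,0,0,0,0,-0.5,0,-58,0,0,0,0,-0.5,0,-58,0])

```text
clock: 24.4
position: [0.6201, -0.1105, 0.0673]
ee_rot: [0.002, 0.537, 0.843, 0.0]
contact_force: [-1.0, -0.0, 6.5]
width: 0.0129
gripper_force: 59.6
```

Emit:
jog_arm(deltas=[0,0,-7,0,0,0,0,0,0,-14,0,0,0,0,0,0,-21,0,0,0,0,0,0,-28,0,0,0,0,0,0,-35,0,0,0,0,0,0,-42,0,0,0,0,0,0,-49,0,0,0,0,0,0,-56,0,0,0,0,0,0,-63,0,0,0,0,0,0,-70,0,0,0,0,0,0,-77,0,0,0,0,0,0,-84,0,0,0,0,0,0,-91,0,0,0,0,0,0,-98,0,0,0,0,0,0,-105,0,0,0,0,0,0,-110,0,0,0,0,0,0,-112,0,0,0,0,0,0,-112,0,0,0,0,0,0,-112,0,0,0,0,0,0,-112,0,0])

```text
invalid input
```

Emit:
jog_arm(deltas=[0,0,-7,0,0,0,0,0,0,-14,0,0,0,0,0,0,-21,0,0,0,0,0,0,-28,0,0,0,0,0,0,-35,0,0,0,0,0,0,-42,0,0,0,0,0,0,-49,0,0,0,0,0,0,-56,0,0,0,0,0,0,-63,0,0,0,0,0,0,-70,0,0,0,0,0,0,-77,0,0,0,0,0,0,-84,0,0,0,0,0,0,-91,0,0,0,0,0,0,-98,0,0,0,0,0,0,-105,0,0,0,0,0,0,-110,0,0,0,0,0,0,-112,0,0,0,0,0,0,-112,0,0,0,0,0,0,-112,0,0,0,0])

```text
clock: 26.3
position: [0.6205, -0.1108, 0.0673]
ee_rot: [0.001, 1.0, 0.026, 0.002]
contact_force: [-0.0, -1.2, 5.9]
width: 0.013
gripper_force: 59.5
```

```bash
cat > st.py <<'E'
from h import *
s=manip.get_state(); q=s["ee_rot"]; print("yaw",round(-2*np.degrees(np.arctan2(q[1],q[2])),2),"F",np.round(s["contact_force"],1),"M",np.round(s["moment"],2),"eff6",round(s["effort"][5],2),"q6",round(s["qpos"][5],2),s["clock"])
E
python3 st.py
```

```text
yaw -177.01 F [-0.  -1.2  5.9] M [-0.19  0.28 -0.1 ] eff6 -0.1 q6 1.23 26.3
```

Emit:
jog_arm(deltas=[0,0,-2,0,0,0,0,0,0,-4,0,0,0,0,0,0,-5.5,0,0,0,0,0,0,-7,0,0,0,0,0,0,-7,0,0,0,0])

```text
clock: 26.8
position: [0.6204, -0.1108, 0.0673]
ee_rot: [0.002, 0.999, -0.033, 0.002]
contact_force: [0.1, -1.4, 6.1]
width: 0.0129
gripper_force: 65.3
```

```bash
python3 st.py
```

```text
yaw -183.73 F [ 0.1 -1.4  6.1] M [-0.06  0.24  1.4 ] eff6 1.44 q6 1.35 26.8
```

Emit:
jog_arm(deltas=[0,0,0,0,0,0,0.6,0,0,0,0,0,0,0.6,0,0,0,0,0,0,0.6,0,0,0,0,0,30,0.6,0,0,0,0,0,62,0.6,0,0,8,3,50,62,0.6,0,0,131,3,95,62,0.6,0,0,131,3,95,62,0.6,0,0,131,3,95,62,0.6,0,0,131,3,95,62,0.6,0,0,131,3,95,62,0.6,0,0,131,3,95,62,0.6,0,0,131,3,95,62,0.6,0,0,131,3,95,62,0.6,0,0,131,3,95,62,0.6,0,0,131,3,95,62,0.6,0,0,131,3,95,62,0.6,0,0,131,3,95,62,0.6,0,0,131,3,95,62,0.6,0,0,131,3,95,62,0.6])

```text
clock: 28.8
position: [0.6215, -0.0149, 0.1266]
ee_rot: [-0.0, 0.464, 0.886, -0.0]
contact_force: [-0.4, -0.7, 0.4]
width: 0.0514
gripper_force: 0.0
```

```bash
cat > bar.py <<'E'
from h import *
import sys
w,c=edges(sys.argv[1]); hsv=cv2.cvtColor(w,cv2.COLOR_BGR2HSV)
m=np.zeros(w.shape[:2],np.uint8); m[150:300,262:372]=(hsv[...,2]<40)[150:300,262:372]*255
n,l,st,ct=cv2.connectedComponentsWithStats(m)
for i in range(1,n):
    if st[i,4]>300:
        cs=cv2.findContours((l==i).astype(np.uint8),cv2.RETR_EXTERNAL,cv2.CHAIN_APPROX_NONE)[0][0]
        print(st[i],ct[i].round(),cv2.minAreaRect(cs))
E
python3 st.py; python3 bar.py w17
```

```text
yaw -55.35 F [-0.4 -0.7  0.4] M [-0.01  0.   -0.03] eff6 1.24 q6 -0.74 28.8
[ 0.6215 -0.0149  0.1266] [-0.     0.464  0.886 -0.   ] 0.0514 [-0.4 -0.7  0.4]
```

Run:
```python
from h import *
g=cv2.cvtColor(cv2.imread("pics/w17.png"),cv2.COLOR_BGR2GRAY); np.set_printoptions(linewidth=250)
for v in(200,220,240,255,265): print(v,g[v,270:370:2])
print(g[170:290:3,316])
```

```text
200 [227 228 228 228 227 227 226 226 224 224 223 225 221 165 134 130 102  54  49  48  48  49  46  48  47  44  45  46  45  53  59  62  85 126 133 163 222 226 226 226 226 225 225 225 226 226 225 224 225 223]
220 [224 224 224 225 224 224 224 223 181 132 129 129 111  79  80  81  82  78  82  83  84  81  76  76  76  74  70  66  65  59  59  59  57  58  56  58 124 221 224 223 222 222 223 224 226 226 225 226 213 122]
240 [221 221 219 218 213 149 117 121 120 118 120 120 121 120 120 122 121 121 100  71  72  77  79  80  83  83  85  86  86  84  83 181 213 214 216 217 219 218 220 219 199 103  69  68  69  66  68  64  63  65]
255 [221 222 221 219 220 210 155 119 119 120 121 119 119 119 119 118 118 117 118  99  52  53  59  59  60  63  66  68  69  74  75  87 187 208 165  95  87  85  86  84  84  84  83  80  78  79  76  75  71  72]
265 [221 220 221 221 221 220 165 119 117 120 117 119 119 118 117 118 117 116 118 116  90  43  48  54  53  54  53  53  58  59  61 109 210  97  75  76  76  77  78  82  82  81  80  84  83  81  79  82  80  77]
[226 226 226 224 224 144 134  46  45  43  48  51  60  61  67  68  74  76  83  84  85  87  85  83  79  74  70  64  59  58  55  51  51  97 135 130 126 119  84  66]
```

Emit:
jog_arm(deltas=[0,0,2,0,0,-30,0.6,0,0,2,0,0,-62,0.6,0,0,2,0,0,-62,0.6,0,0,2,0,0,-62,0,0,0,2,0,0,-62,0,0,0,2,0,0,-62,0,0,0,2,0,0,-62,0,0,0,2,0,0,-62,0,0,0,2,0,0,-62,0,0,0,2,0,0,-62,0,0,0,2,0,0,-62,0])

```text
clock: 29.95
position: [0.6228, -0.0152, 0.0668]
ee_rot: [0.001, 0.452, 0.892, 0.0]
contact_force: [-0.7, -0.5, 6.4]
width: 0.0127
gripper_force: 62.7
```

```bash
python3 st.py
```

```text
yaw -53.7 F [-0.7 -0.5  6.4] M [-0.14  0.31 -0.1 ] eff6 -0.09 q6 -0.77 29.95
```

Emit:
jog_arm(deltas=[0,0,-7,0,0,0,0,0,0,-14,0,0,0,0,0,0,-21,0,0,0,0,0,0,-28,0,0,0,0,0,0,-35,0,0,0,0,0,0,-42,0,0,0,0,0,0,-49,0,0,0,0,0,0,-56,0,0,0,0,0,0,-63,0,0,0,0,0,0,-70,0,0,0,0,0,0,-77,0,0,0,0,0,0,-84,0,0,0,0,0,0,-91,0,0,0,0,0,0,-98,0,0,0,0,0,0,-105,0,0,0,0,0,0,-112,0,0,0,0,0,0,-118,0,0,0,0,0,0,-122,0,0,0,0,0,0,-124,0,0,0,0,0,0,-124,0,0,0,0])

```text
clock: 31.95
position: [0.6241, -0.0157, 0.0668]
ee_rot: [0.001, 1.0, 0.02, 0.003]
contact_force: [1.8, -2.9, 5.9]
width: 0.0131
gripper_force: 62.6
```

Emit:
jog_arm(deltas=[0,0,-2,0,0,0,0,0,0,-4,0,0,0,0,0,0,-5.5,0,0,0,0,0,0,-6.5,0,0,0,0,0,0,-6.5,0,0,0,0])

```text
clock: 32.45
position: [0.6241, -0.0158, 0.0668]
ee_rot: [0.001, 0.999, -0.034, 0.003]
contact_force: [1.9, -2.4, 6.4]
width: 0.0132
gripper_force: 69.6
```

```bash
python3 st.py
```

```text
yaw -183.95 F [ 1.9 -2.4  6.4] M [-0.29 -0.08  0.96] eff6 1.02 q6 1.51 32.45
```

Emit:
jog_arm(deltas=[0,0,0,0,0,0,0.6,0,0,0,0,0,0,0.6,0,0,0,0,0,0,0.6,0,0,0,0,0,30,0.6,0,0,0,0,0,62,0.6,0,0,8,3,50,62,0.6,0,0,131,3,95,62,0.6,0,0,131,3,95,62,0.6,0,0,131,3,95,62,0.6,0,0,131,3,95,62,0.6,0,0,131,3,95,62,0.6,0,0,131,3,95,62,0.6,0,0,131,3,95,62,0.6,0,0,131,3,95,62,0.6,0,0,131,3,95,62,0.6,0,0,131,3,95,62,0.6,0,0,131,3,95,62,0.6,0,0,131,3,95,62,0.6,0,0,131,3,95,62,0.6,0,0,131,3,95,62,0.6])

```text
clock: 34.45
position: [0.6243, 0.0803, 0.1264]
ee_rot: [-0.001, 0.466, 0.885, -0.0]
contact_force: [-0.4, -0.1, -0.1]
width: 0.051
gripper_force: 0.0
```

```bash
python3 st.py
python3 - <<'E'
from h import *
w,c=edges("w18")
g=cv2.cvtColor(w,cv2.COLOR_BGR2GRAY); np.set_printoptions(linewidth=250)
for v in(200,220,240,255,265): print(v,g[v,270:370:2])
print(g[170:290:3,316])
E
```

```text
yaw -55.51 F [-0.4 -0.1 -0.1] M [-0.02  0.01  0.06] eff6 1.24 q6 -0.59 34.45
[0.6243 0.0803 0.1264] [-0.001  0.466  0.885 -0.   ] 0.051 [-0.4 -0.1 -0.1]
200 [238 238 238 238 238 239 238 239 238 238 237 236 232 193 146 143 133  83  51  51  52  50  51  50  48  48  48  49  48  53  64  74 112 143 145 169 233 237 238 238 236 237 238 238 238 239 238 238 238 237]
220 [236 236 236 236 235 236 236 235 223 152 147 147 134  92  89  90  91  88  89  90  92  92  88  84  81  79  77  72  72  67  60  63  64  65  62  59 122 234 238 239 239 239 239 238 238 238 238 239 235 188]
240 [236 236 235 235 209 141 134 135 134 136 138 135 135 136 137 136 136 137 119  76  81  82  87  88  92  95  94  96  93  94  97 206 232 233 233 233 232 234 233 234 230 155  82  77  73  73  72  70  70  70]
255 [234 233 234 235 235 223 151 134 133 130 132 132 132 132 133 131 131 133 131  94  54  58  64  65  66  68  74  76  77  80  80 135 230 231 222 141  95  94  95  94  92  93  90  90  88  85  84  81  78  78]
265 [233 233 233 233 234 233 214 141 133 132 132 133 133 132 131 132 132 132 132 122  57  51  56  58  60  59  60  61  65  65  65  78  79  80  82  84  85  87  88  87  89  90  91  91  90  90  89  89  89  84]
[239 238 238 238 238 170 146  72  48  47  50  55  66  68  71  75  80  87  89  94  95  96  95  91  88  81  75  71  69  62  60  59  58 123 178 153 153 156 153 142]
```

Emit:
jog_arm(deltas=[0,0,2,0,0,-30,0.6,0,0,2,0,0,-62,0.6,0,0,2,0,0,-62,0.6,0,0,2,0,0,-62,0,0,0,2,0,0,-62,0,0,0,2,0,0,-62,0,0,0,2,0,0,-62,0,0,0,2,0,0,-62,0,0,0,2,0,0,-62,0,0,0,2,0,0,-62,0,0,0,2,0,0,-62,0])

```text
clock: 35.6
position: [0.6257, 0.08, 0.0668]
ee_rot: [0.001, 0.453, 0.891, 0.001]
contact_force: [-2.0, -1.5, 6.0]
width: 0.013
gripper_force: 61.6
```

Emit:
jog_arm(deltas=[0,0,-7,0,0,0,0,0,0,-14,0,0,0,0,0,0,-21,0,0,0,0,0,0,-28,0,0,0,0,0,0,-35,0,0,0,0,0,0,-42,0,0,0,0,0,0,-49,0,0,0,0,0,0,-56,0,0,0,0,0,0,-63,0,0,0,0,0,0,-70,0,0,0,0,0,0,-77,0,0,0,0,0,0,-84,0,0,0,0,0,0,-91,0,0,0,0,0,0,-98,0,0,0,0,0,0,-105,0,0,0,0,0,0,-112,0,0,0,0,0,0,-118,0,0,0,0,0,0,-122,0,0,0,0,0,0,-124,0,0,0,0,0,0,-124,0,0,0,0])

```text
clock: 37.6
position: [0.6275, 0.0792, 0.0668]
ee_rot: [0.001, 1.0, 0.019, 0.003]
contact_force: [3.7, -2.3, 5.7]
width: 0.0127
gripper_force: 61.5
```

Emit:
jog_arm(deltas=[0,0,-2,0,0,0,0,0,0,-4,0,0,0,0,0,0,-5.5,0,0,0,0,0,0,-6.5,0,0,0,0,0,0,-6.5,0,0,0,0])

```text
clock: 38.1
position: [0.6275, 0.0791, 0.0668]
ee_rot: [0.001, 0.999, -0.036, 0.003]
contact_force: [2.1, -3.3, 6.7]
width: 0.0133
gripper_force: 69.9
```

```bash
python3 st.py
```

```text
yaw -184.09 F [ 2.1 -3.3  6.7] M [-0.54 -0.25  1.05] eff6 1.13 q6 1.66 38.1
```

Emit:
jog_arm(deltas=[0,0,0,0,0,0,0.6,0,0,0,0,0,0,0.6,0,0,0,0,0,0,0.6,0,0,0,0,0,40,0.6,0,0,0,0,0,90,0.6,0,0,0,0,0,133,0.6,0,0,94,-66,130,133,0.6,0,0,94,-66,130,133,0.6,0,0,94,-66,130,133,0.6,0,0,94,-66,130,133,0.6,0,0,94,-66,130,133,0.6,0,0,94,-66,130,133,0.6,0,0,94,-66,130,133,0.6,0,0,94,-66,130,133,0.6,0,0,94,-66,130,133,0.6,0,0,94,-66,130,133,0.6,0,0,94,-66,130,133,0.6,0,0,94,-66,130,133,0.6,0,0,94,-66,130,133,0.6,0,0,94,-66,130,133,0.6])

```text
clock: 40.1
position: [0.5586, 0.2101, 0.1977]
ee_rot: [-0.0, 0.71, 0.704, -0.0]
contact_force: [-0.4, -0.3, -0.9]
width: 0.0513
gripper_force: 0.0
```

Run:
```python
from h import *
w,c=edges("w19"); sc=imaging.get_image("scene"); cv2.imwrite("pics/s19.png",sc)
cv2.imwrite("pics/c19.png",np.hstack([cv2.resize(w[:,130:530],(480,480)),cv2.resize(sc[180:300,250:330+0],(320,480),interpolation=cv2.INTER_CUBIC)]))
print(proj("wrist",(.561,.214,.066),c),proj("wrist",(.552,.268,.112),c))
```

```text
[0.5586 0.2101 0.1977] [-0.     0.71   0.704 -0.   ] 0.0513 [-0.4 -0.3 -0.9]
[318.81441934 189.53308712] [304.30965083 123.67650288]
```

View pics/c19.png

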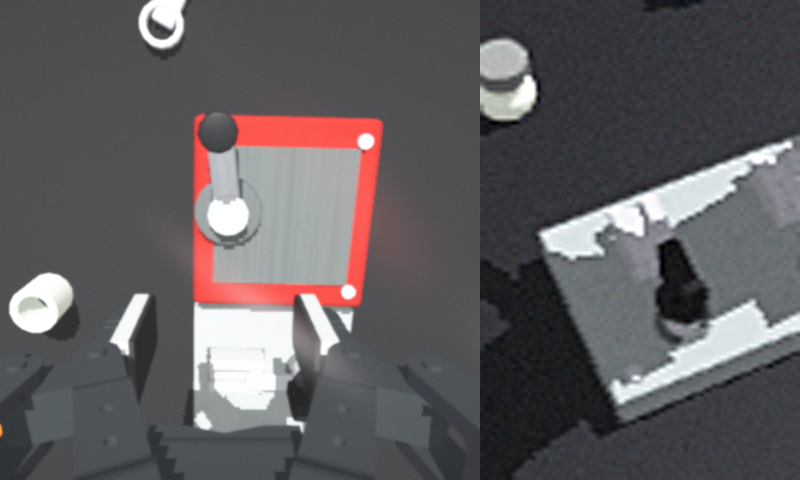

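Picture: the crank hub is at wrist pixel (320,179) and the grip top at (312,110). Knob 1's bar now points at its pocket.

Run:
```python
from h import *
c=np.load("w19.npy",allow_pickle=True).item(); w=cv2.imread("pics/w19.png"); hsv=cv2.cvtColor(w,cv2.COLOR_BGR2HSV)
def bl(m,x0,x1,y0,y1):
    z=np.zeros_like(m,np.uint8); z[y0:y1,x0:x1]=m[y0:y1,x0:x1]; k=max(cv2.findContours(z,0,1)[0],key=cv2.contourArea); return cv2.minEnclosingCircle(k),cv2.boundingRect(k)
h=bl(hsv[...,2]>235,295,345,155,205); print("hub",h)
gr=bl(hsv[...,2]<75,292,332,97,126); print("grip",gr)
G=ray("wrist",*gr[0][0],.112,c)[:2]*1e3
for z in(.062,.066,.07,.075):
    H=ray("wrist",*h[0][0],z,c)[:2]*1e3; d=G-H; print(z,H,G,np.hypot(*d),np.degrees(np.arctan2(d[1],d[0])))
# red box corners top z=.044
for p in((292,100),(448,101),(430,254),(292,252)): print(p,ray("wrist",*p,.044,c)[:2]*1e3)
```

```text
hub (((319.51031494140625, 178.63607788085938), 16.885913848876953), (303, 165, 34, 31))
grip (((311.2677307128906, 111.17742156982422), 15.313179969787598), (296, 107, 31, 19))
0.062 [561.6358436  222.02566627] [556.44461732 275.52103459] 53.746658152920496 95.54266597154093
0.066 [561.60868549 222.89102282] [556.44461732 275.52103459] 52.882754652446444 95.60393615023145
0.07 [561.58152739 223.75637937] [556.44461732 275.52103459] 52.018913634344024 95.66724134369578
0.075 [561.54757975 224.83807505] [556.44461732 275.52103459] 50.93920507020151 95.7493920534361
(292, 100) [539.95689519 283.05012447]
(448, 101) [665.82540943 281.25452001]
(430, 254) [662.52877739 146.83778251]
(292, 252) [536.20833225 149.86532791]
```

Emit:
jog_arm(deltas=[0,0,0,-3.5,66,0,0.6,0,0,0,-3.5,66,0,0.6,0,0,0,-3.5,66,-30,0.6,0,0,0,-3.5,66,-60,0.6,0,0,0,-3.5,66,-90,0.6,0,0,0,-3.5,66,-114,0.6,0,0,0,-3.5,66,-114,0.6,0,0,0,-3.5,66,-114,0.6])

```text
clock: 41.0
position: [0.5554, 0.2761, 0.0841]
ee_rot: [0.0, 0.709, 0.705, -0.0]
contact_force: [0.6, 0.2, 0.5]
width: 0.051
gripper_force: 0.0
```

Run:
```python
from h import *
w,c=edges("w20"); g=cv2.cvtColor(w,cv2.COLOR_BGR2GRAY); np.set_printoptions(linewidth=250)
print(proj("wrist",(.5564,.276,.112),c)); print(g[250,230:400:3]); print(g[225,230:400:3]); print(g[150:330:4,316]); print(g[150:330:4,330])
```

```text
[0.5554 0.2761 0.0841] [ 0.     0.709  0.705 -0.   ] 0.051 [0.6 0.2 0.5]
[317.50448343 311.82668457]
[115 114 113 226 255 255 255 254 101  68 105 114 114 113 114 115 114 116 117 144 153 154 123  78  84  86  89  94  98 102 106 108 112 119 122 121 140 164 165 163 164 162 162 162 161 160 159 159 143  81 109 255 255 255 255 221 156]
[116 115 115 114 114 114 114 112 117 116 114 115 114 116 116 117 116 117 121 145 155 159 159 160 159 159 161 161 161 159 159 161 161 160 160 161 161 161 161 160 159 160 161 159 160 159 161 161 161 161 160 161 161 161 163 161 160]
[115 115 115 115 116 114 113 113 116 114 115 114 123 144 144 144 146 154 163 159 159 144 116 113 105 102  93  87  86  85  85  83  83  94 122  99  96  98  98  96  92  92  94  94  93]
[115 115 114 113 115 116 113 115 115 115 116 114 119 143 144 144 146 154 160 159 150 250 253 123 121 120 114 105  97  91  85  82  80  82 107 104  98  96  98  94  93  94  93  94  91]
```

Run:
```python
from h import *
c=np.load("w20.npy",allow_pickle=True).item(); g=cv2.cvtColor(cv2.imread("pics/w20.png"),cv2.COLOR_BGR2GRAY)
print(proj("wrist",(.5564,.287,.112),c),proj("wrist",(.5564,.287,.064),c)); print(g[276:294,317],g[276:294,322],g[228:246,317])
print(g[286,265:375:3])
for v in(284,286): print(ray("wrist",317,v,.112,c)*1e3)
```

```text
[317.32071676 283.64422142] [317.10969092 232.22488006]
[ 84  81  81  83  88  89  95 106 125 127 120 116 109 104 100  99  98  99] [ 80  82  81  81  81  88  88  94 107 118 117 113 107 104 103  99  98  97] [157 157 157 157 158 155 145 124 119 118 118 116 114 113 113 112 110 109]
[114 114 114 113 113 107  71 135 148  78  77  86  90 101 115 125 125 122
 121 117 117 114  98  82  75  72  68 207 224 225 225 225 225 225 158 158
 146]
[556.29008582 286.86535621 112.        ]
[556.28544094 286.10281219 112.        ]
```

Emit:
jog_arm(deltas=[0,0,0,1,0,0,0,0,0,0,1,0,0,0,0,0,0,1,0,0,0,0,0,0,1,0,0,0,0,0,0,1,0,0,0,0,0,0,1,0,0,0,0,0,0,1,0,0,0,0,0,0,1,0,0,0], grip_force=50)

```text
clock: 41.85
position: [0.5571, 0.2765, 0.0855]
ee_rot: [0.001, 0.709, 0.705, 0.001]
contact_force: [-0.9, 0.4, 6.2]
width: 0.0208
gripper_force: 48.7
```

```bash
python3 st.py
python3 - <<'E'
import numpy as np
r=np.radians
for s,n in((95.5,18),(-174.5,10)):
    for i in range(1,n+1):
        a=s-15*i; print(15*i,round(55*(np.cos(r(a))-np.cos(r(s)))),round(55*(np.sin(r(a))-np.sin(r(s)))),end=" | ")
    print()
E
```

```text
yaw -90.36 F [-0.9  0.4  6.2] M [-0.03  0.23  0.02] eff6 -0.0 q6 0.36 41.85
15 14 -1 | 30 28 -5 | 45 40 -12 | 60 50 -23 | 75 57 -35 | 90 60 -49 | 105 60 -64 | 120 55 -78 | 135 48 -90 | 150 37 -100 | 165 25 -106 | 180 11 -109 | 195 -4 -109 | 210 -18 -105 | 225 -30 -97 | 240 -40 -87 | 255 -46 -74 | 270 -49 -60 | 
15 1 14 | 30 5 28 | 45 12 40 | 60 23 50 | 75 35 57 | 90 49 60 | 105 64 60 | 120 78 55 | 135 90 48 | 150 100 37 |
```

First 90°, then check the forces.

Emit:
jog_arm(deltas=[0,0,0,14,-1,0,0,0,0,0,28,-5,0,0,0,0,0,40,-12,0,0,0,0,0,50,-23,0,0,0,0,0,57,-35,0,0,0,0,0,60,-49,0,0,0,0,0,60,-49,0,0,0,0,0,60,-49,0,0])

```text
clock: 42.65
position: [0.616, 0.226, 0.0855]
ee_rot: [0.0, 0.709, 0.705, -0.0]
contact_force: [-3.0, -1.8, 7.8]
width: 0.0211
gripper_force: 49.2
```

```bash
python3 st.py
```

```text
yaw -90.39 F [-3.  -1.8  7.8] M [-0.24  0.54 -0.01] eff6 -0.0 q6 0.25 42.65
```

Emit:
jog_arm(deltas=[0,0,0,0,-15,0,0,0,0,0,-5,-29,0,0,0,0,0,-12,-41,0,0,0,0,0,-23,-51,0,0,0,0,0,-35,-57,0,0,0,0,0,-49,-60,0,0,0,0,0,-64,-60,0,0,0,0,0,-78,-56,0,0,0,0,0,-90,-48,0,0,0,0,0,-100,-38,0,0,0,0,0,-106,-25,0,0,0,0,0,-109,-11,0,0,0,0,0,-109,-11,0,0])

```text
clock: 43.95
position: [0.5062, 0.2178, 0.0854]
ee_rot: [-0.001, 0.709, 0.705, 0.0]
contact_force: [-3.7, 1.1, 11.3]
width: 0.021
gripper_force: 49.6
```

```bash
python3 st.py
```

```text
yaw -90.3 F [-3.7  1.1 11.3] M [ 0.28  0.52 -0.01] eff6 0.1 q6 0.28 43.95
```

Emit:
jog_arm(deltas=[0,0,0,1,14,0,0,0,0,0,5,28,0,0,0,0,0,12,40,0,0,0,0,0,23,50,0,0,0,0,0,35,57,0,0,0,0,0,49,60,0,0,0,0,0,64,60,0,0,0,0,0,78,55,0,0,0,0,0,90,48,0,0,0,0,0,95,43,0,0,0,0,0,98,39,0,0,0,0,0,100,37,0,0,0,0,0,100,37,0,0,0,0,0,100,37,0,0])

```text
clock: 45.35
position: [0.6044, 0.2556, 0.0854]
ee_rot: [-0.003, 0.71, 0.705, -0.0]
contact_force: [-6.3, 4.6, 10.1]
width: 0.0205
gripper_force: 49.8
```

```bash
python3 st.py
```

```text
yaw -90.4 F [-6.3  4.6 10.1] M [0.77 1.11 0.03] eff6 -0.0 q6 0.3 45.35
```

Emit:
jog_arm(deltas=[0,0,0,1,-1.5,0,0,0,0,0,2.5,-3,0,0,0,0,0,2.5,-3,0,0,0,0,0,2.5,-3,0,0])

```text
clock: 45.75
position: [0.6046, 0.2554, 0.0853]
ee_rot: [-0.006, 0.71, 0.704, -0.0]
contact_force: [-11.2, 11.2, 11.0]
width: 0.0209
gripper_force: 50.0
```

```bash
python3 st.py
```

```text
yaw -90.44 F [-11.2  11.2  11. ] M [ 1.77  1.67 -0.01] eff6 -0.0 q6 0.29 45.75
```

The crank is firmly against its stop. I'll relieve the load, release, lift clear and check the unit from above.

Emit:
jog_arm(deltas=[0,0,0,-1.5,2,0,0,0,0,0,-1.5,2,0,0.6,0,0,0,-1.5,2,0,0.6,0,0,0,-1.5,2,0,0.6,0,0,0,-1.5,2,0,0.6,0,0,0,-1.5,2,40,0.6,0,0,0,-1.5,2,80,0.6,0,0,0,-1.5,2,120,0.6,0,0,0,-45,-130,120,0.6,0,0,0,-45,-130,120,0.6,0,0,0,-45,-230,150,0.6,0,0,0,-45,-270,170,0.6,0,0,0,-45,-270,170,0.6,0,0,0,-45,-270,170,0.6,0,0,0,-45,-270,170,0.6,0,0,0,-45,-270,170,0.6])

```text
clock: 47.35
position: [0.5648, -0.0207, 0.2539]
ee_rot: [-0.0, 0.71, 0.704, 0.0]
contact_force: [-0.2, -0.4, -0.7]
width: 0.0511
gripper_force: 0.0
```

Run:
```python
from h import *
w,c=edges("w21"); hsv=cv2.cvtColor(w,cv2.COLOR_BGR2HSV)
ux=np.array([.9995,-.0324]);uy=np.array([.0324,.9995])
K={1:(619.9,-110.3),2:(623.0,-15.3),3:(626.2,79.5)}
# tab: expect grey/steel level along axis->pocket; sample brightness at tab points and off to the side; bar dark line
for k,p in K.items():
    p=np.array(p); 
    for lab,z,rs in(("tab",.047,(24,32,40,48,56)),):
        print(k,[[int(hsv[tuple(proj("wrist",[*((p-ux*r+uy*o)/1e3),z],c).round().astype(int)[::-1])][2]) if 0<=proj("wrist",[*((p-ux*r+uy*o)/1e3),z],c)[0]<640 and 0<=proj("wrist",[*((p-ux*r+uy*o)/1e3),z],c)[1]<400 else -1 for r in rs] for o in(-11,-5,0,5,11)])
# dark bar orientation
for k,p in K.items():
    u,v=proj("wrist",[p[0]/1e3,p[1]/1e3,.084],c); print(k,"bar px",u,v)
    u,v=int(u),int(v); y0,x0=max(v-45,0),max(u-45,0); m=(hsv[y0:v+45,x0:u+45,2]<95).astype(np.uint8)
    n,l,st,ct=cv2.connectedComponentsWithStats(m); i=1+st[1:,4].argmax(); cs=cv2.findContours((l==i).astype(np.uint8),0,1)[0][0]; print(st[i],cv2.minAreaRect(cs))
```

```text
[ 0.5648 -0.0207  0.2539] [-0.     0.71   0.704  0.   ] 0.0511 [-0.2 -0.4 -0.7]
1 [[137, 131, 170, 169, 157], [240, 243, 244, 244, 247], [239, 241, 242, 244, 230], [244, 244, 244, 246, 245], [221, 219, 224, 240, 240]]
2 [[128, 127, 243, 242, 249], [248, 247, 244, 247, 246], [247, 246, 247, 247, 249], [251, 250, 250, 250, 193], [229, 230, 250, 250, 249]]
3 [[139, 137, 166, 180, 251], [249, 249, 248, 249, 251], [249, 249, 249, 249, 247], [252, 252, 252, 252, 176], [233, 235, 251, 251, 251]]
1 bar px 372.6830001266538 271.95669994170925
[   0    0   90   90 4236] ((44.5, 44.5), (89.0, 89.0), 90.0)
2 bar px 379.9246526747019 177.18580563975772
[  22    0   68   90 2858] ((55.5, 44.5), (89.0, 67.0), 90.0)
3 bar px 388.61391931676667 65.14891038305048
[  19    0   71   90 2970] ((54.0, 44.5), (89.0, 70.0), 90.0)
```

The shading along all three tabs shows each one lying straight over its pocket, and every knob and the crank gave a clear stop reaction. The gripper is clear of everything, so I'm handing in.

```bash
python3 -c "
from rig import manip; print(manip.sign_off())"
```

```text
the job is handed in; nothing more can be done
None
```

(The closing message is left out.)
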